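# Load the sample mill and hold its lid in the pulse position

## Task

Get the sample mill grinding in pulse mode: seat the grinding cup in the square pocket of the mill, flat and square and fully home, and let go of it. Then set the lid over it, lugs down through the two slots of the bayonet collar until it rests fully home, twist it clockwise about half way, until its pointer ribs stand at the raised pulse bands and before it clicks into lock, and hold it there against its spring for at least two seconds. Finish while still holding the lid in the pulse position; leave the jar, the vial rack and the brush where they are.

Things in the scene. Friction and masses are not known exactly. Their poses are not given: they have to be found in the camera images.
- mill_deck (a point): Fixed grey mill, housing 180 x 160 mm (x, y), sloping switch panel 42 mm further out at -x, deck 112 mm above the bench. Point: on the mill's vertical axis at deck height; x to its back, y to its left, z up. Centred here, square to x and y: a pocket 59 x 59 mm, 8 mm deep, for the cup's foot. The lid, home, rests on the deck round it.
- mill_collar (a point): Centre of the top of the bayonet collar, 12 mm above the deck, axes as mill_deck. Collar wall: inner radius 54.5 mm, outer 58.5. On top an inward ledge, inner radius 49 mm, underside 9 mm above the deck, with two entry slots 30 degrees wide centred on +x and -x. Raised white pulse bands on top, 36 to 54 degrees clockwise (from above) from each slot; white dots at 90: locked.
- cup_center (a point): Grinding cup, loose, about 0.22 kg: open round steel beaker, outer diameter 48 mm, on a square foot 56 x 56 x 8 mm with bevelled lower edge; 54 mm high. Point: on its axis, half-way up (27 mm). x, y square to the foot: any quarter turn fits. Seated, its underside is 8 mm below the deck, its rim 46 mm above it; gripped with fingertips 20 mm or more above its underside they clear the collar.
- lid_center (a point): Lid, loose, about 0.14 kg, upright: grey hood, diameter 93 mm, 54 mm high, open below; bar grip on top 72 mm long (x), 18 mm wide (y), 36 mm high. 90 mm high in all. Two lugs at the lower edge, on +x and -x, 14 mm wide, 6 mm high, out to radius 52.5 mm; white pointer rib above each. Point: on its axis 45 mm above its lower edge; middle of bar 27 mm higher. Fits either way round.
- switch_ring (a joint): Sprung ring in the collar, pushed by the lid's lugs. Radians, 0 at rest, grows as the lid is twisted clockwise from above (the only way it turns). Follows the lid from 10 degrees of twist on: value = twist - 0.17; about 0.61 at the middle of the pulse bands (45 degrees). The click resists from 68 degrees (1.0) and snaps past 1.2. Spring turns the lid back if let go; 0.09 N m at rest, 0.16 at pulse.
- jar: Bystander: amber glass jar with white cap, 60 mm diameter, 95 mm high; origin at the centre of its underside. To be left alone.
- vial_rack: Bystander: grey rack with capped glass vials, 60 x 120 mm, 92 mm high; origin at the centre of its underside. To be left alone.
- brush: Bystander: bench brush 170 mm long, lying flat along its x axis; origin at the middle of its underside. To be left alone.
Things that resemble listed ones, but are neither listed nor needed, are in the scene too. What is shaped like the part that bears lid_center but red is not meant. Of the things shaped like the part that bears cup_center, the bare steel one is meant.

How it is judged:
By the outcome, as a careful person would: the job done as asked, in the order asked, and still so for the second after the job is handed in, while the arm keeps its last pose, push and grip.
It also fails if it takes over 64 s, if anything falls off the work surface, if the arm or the gripper's body presses on something with over 40 N, if the wrist force passes 120 N, or if a joint passes its speed limit or range.

## Robot

A 6-joint arm with a two-finger parallel gripper is mounted at the origin on the work surface. World frame = base frame: x ahead of the robot, y to its left, z up, the work surface at z = 0. Lengths are in mm, angles in rad, forces in N, time in s.
With the tool pointing down it reaches from about 350 to 1000 mm from the base axis. Payload 7.1 kg.
Tool frame: the origin (TCP) lies midway between the tips of the shut fingers; the grasp point (between the pads) lies 19 mm behind it; z points along the fingers, y is the direction in which the jaws open and shut (so a half turn about z gives the same grasp; the last joint's range is limited). The gripper opens to 85 mm and grips with 20 to 120 N. Pads are 22 mm wide; open, the fingers measure 114 mm over their backs; the gripper's body (76 mm by 85 mm) begins 54 mm behind the grasp point. The pads swing forward as they close: fully open they stand 13 mm farther back than shut.
Start: joints at [1.224, 0.423, 1.63, -0, 1.089, -0.019], TCP at [201.194, 591.714, 207.219] pointing down, gripper open.
Joint ranges: [-3, 3], [-0.9, 2.11], [0.09, 2.58], [-1.31, 4.45], [0.11, 2.69], [-2.54, 2.54]. Speed limits (rad/s): [2.39, 2.39, 3.01, 3.14, 3.14, 3.14].

## Interface

Orientations are given as a 3x3 rotation matrix whose columns are the frame's x, y, z axes.
In Python, from cell import manip gives the robot as it stands. The module is installed in compiled form; this text tells all that it offers.
- The arm moves only by the shell command python3 -m inch 'ROWS' [FORCE]. ROWS is JSON, a list of rows, each an object with "translation": the shift along the tool's x, y, z in m, a list of three; "twist": the turn about the tool's z in rad; "hand": the finger opening in m, from 0 to 0.0854. In form: [{"translation": [dx, dy, dz], "twist": twist, "hand": hand}, ...]. A call has exactly 5 rows; each row shifts and turns the commanded pose from where the row before left it, along the tool's axes as they then stand; what a row does not reach is not made up. A row lasts 1/12 s, in which the tool goes at most 41.7 mm and 7.16 degrees, less where a joint would pass 70% of its speed; a pose out of reach is approached as far as the arm can. A call is refused whole if a number of a shift passes 0.0417 or a number of a turn 0.125, either way. A call with a gripper value outside its range is refused whole. The fingers move at their own pace and stop on an object; FORCE is the grip in N (left out, the last holds). Time passes only in rows, so rows that do not move let the fingers close, or fill a call up. It gives the time, the measured TCP pose, the force and the opening at its end, in the units of the state.
- manip.sense(): the state, without advancing time (a new reading comes with each control period).
- manip.grab_frame(name): name is "scene" or "side" or "wrist"; returns a dict with "img" (400x640x3 uint8, blue, green, red), "vfov" (degrees; the focal length in pixels is half the picture's height over the tangent of half this angle, whatever the lens; pixels are square), "cx", "cy" (the principal point, pixels), "k1" (the pictures are not rectified: a ray, as slopes to the right and down, at radius r is drawn at 1 + k1 r^2 times it, then the intrinsics apply), "rvec" (rotation vector, rad) and "tvec" (3), from world to camera coordinates, as OpenCV has them. Camera axes: x right, y down, z forward; pixel columns grow to the right and rows downward; lengths in mm; the calibration is good to about 2 mm. A picture is of the moment at which its call begins. There is no depth.
- manip.close_job(): hands the job in, once; it reports no verdict.
Trained networks look in the newest picture that a camera, given by its name, has taken for a name from the list of things; names that differ only in an ending like _2 or _b are one class to them, and where a whole thing is asked for, a point or a joint stands for the part that bears it (a point fixed in the world has none). Each returns a list of dicts, best first, with "confidence" (0 to 1); they miss things now and then, are a little off and sometimes report something else, mostly with a low value. They report only what shows in the picture. A call takes as long as a camera call. They do not tell look-alikes from the thing itself.
- manip.search_frame(camera, query): "box" ([left, top, right, bottom] in pixels, round what is visible of it).
- manip.spot_point(camera, query): "xy" ([column, row] in pixels: a listed point, or the origin of a listed thing).
The state is a dict: "time_s": time; "qpos": joint angles; "qd": joint speeds; "tau": joint torques, N m; "tool_pos": TCP position; "tcp_rot": TCP orientation; "contact_force": force on the tool from outside, world axes, zero at the start; "wrist_torque": the same for the moment, N m; "width": finger opening in mm.
Only numpy, scipy, OpenCV 4.12 (cv2) and the standard library are available. Lean on these libraries where they do the work, as an engineer would, in place of code of your own. Each camera call takes 0.05 s, during which the arm holds its last target.

## Working session

There is one attempt and no reset: what is moved stays moved. The work goes in short steps, Python scripts to look and compute and a shell command to move; the robot and the scene stay as the last step left them, time stands still between calls to the robot, and variables do not carry over. Pictures are saved under pics/ and viewed, and the job is handed in when it is done.

```bash
mkdir -p pics
cat > h.py <<'E'
import numpy as np, cv2
from cell import manip
def K(f):
    fl=(f["img"].shape[0]/2)/np.tan(np.radians(f["vfov"])/2)
    return fl
def cam(f):
    R,_=cv2.Rodrigues(np.array(f["rvec"],float)); return R,np.array(f["tvec"],float).ravel()
def ray(f,uv):
    fl=K(f); d=(np.array(uv,float)-[f["cx"],f["cy"]])/fl
    s=d.copy()
    for _ in range(20): s=d/(1+f["k1"]*(s@s))
    R,t=cam(f); v=R.T@np.array([s[0],s[1],1]); c=-R.T@t
    return c,v
def atz(f,uv,z):
    c,v=ray(f,uv); return c+v*(z-c[2])/v[2]
def proj(f,P):
    R,t=cam(f); p=R@np.array(P,float)+t; s=p[:2]/p[2]; s=s*(1+f["k1"]*(s@s))
    return s*K(f)+[f["cx"],f["cy"]]
def tri(obs):
    A=np.zeros((3,3));b=np.zeros(3);L=[]
    for f,uv in obs:
        c,v=ray(f,uv);v=v/np.linalg.norm(v);M=np.eye(3)-np.outer(v,v);A+=M;b+=M@c;L.append((c,v))
    p=np.linalg.solve(A,b); return p,[np.linalg.norm(np.cross(p-c,v)) for c,v in L]
E
python3 - <<'E'
from h import *
for n in ["scene","side","wrist"]:
    f=manip.grab_frame(n); cv2.imwrite(f"pics/{n}0.png",f["img"])
    c=-cam(f)[0].T@cam(f)[1]; print(n,f["vfov"],f["k1"],c.round(),cam(f)[0][2].round(2))
    for q in ["mill_deck","mill_collar","cup_center","lid_center","jar","vial_rack","brush"]:
        print(q,[(np.round(d["xy"]).tolist(),round(d["confidence"],2)) for d in manip.spot_point(n,q)])
print(manip.sense())
E
```

```text
scene 56.83585928874988 -0.07707653122686851 [1252.  281.  752.] [-0.72 -0.19 -0.67]
mill_deck [([290.0, 184.0], 0.98)]
mill_collar [([291.0, 183.0], 0.59)]
cup_center [([391.0, 205.0], 0.74), ([374.0, 229.0], 0.71)]
lid_center [([207.0, 182.0], 0.68), ([229.0, 155.0], 0.68)]
jar [([178.0, 248.0], 0.86), ([373.0, 232.0], 0.7)]
vial_rack [([362.0, 302.0], 0.67)]
brush [([453.0, 242.0], 0.84)]
side 51.82528248861261 -0.04930514289205572 [ 250. -750.  936.] [ 0.26  0.69 -0.68]
mill_deck [([322.0, 223.0], 0.71)]
mill_collar [([322.0, 217.0], 0.72)]
cup_center [([305.0, 192.0], 0.9), ([265.0, 192.0], 0.84)]
lid_center [([285.0, 330.0], 0.91), ([351.0, 322.0], 0.56)]
jar [([422.0, 293.0], 0.83), ([271.0, 163.0], 0.21)]
vial_rack [([356.0, 184.0], 0.69)]
brush [([271.0, 164.0], 0.74)]
wrist 66.91001133867826 0.009507869496746759 [129. 617. 374.] [ 0.28 -0.1  -0.95]
mill_deck []
mill_collar []
cup_center []
lid_center []
jar []
vial_rack []
brush []
{'time_s': 1.2, 'qpos': array([ 1.22403401e+00,  4.23110073e-01,  1.62990365e+00,  5.90074064e-06,
        1.08864284e+00, -1.89758067e-02]), 'qd': array([ 6.45819030e-04,  7.27226621e-05, -2.46570838e-03,  6.20249832e-05,
        1.56946740e-04,  1.91706973e-04]), 'tau': array([ 4.90973689e-04, -5.57354915e+01, -2.82144803e+01,  3.95865220e-05,
        8.74093676e-04,  6.85324198e-05]), 'tool_pos': array([201.16594004, 591.7054654 , 207.21132987]), 'tcp_rot': array([[-9.46756411e-01,  3.21950768e-01, -2.66391673e-05],
       [ 3.21950769e-01,  9.46756409e-01, -5.83352471e-05],
       [ 6.43972474e-06, -6.38057696e-05, -9.99999998e-01]]), 'contact_force': array([-0.27134682, -0.84841188,  0.33284842]), 'wrist_torque': array([-0.01787926,  0.01241548, -0.0323528 ]), 'width': 85.614293822523}
```

View pics/scene0.png

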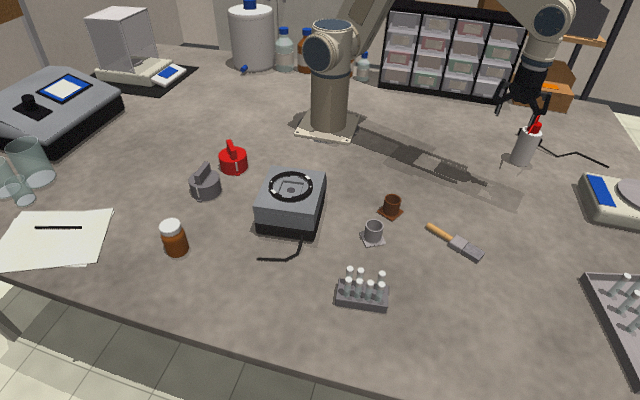

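View pics/side0.png

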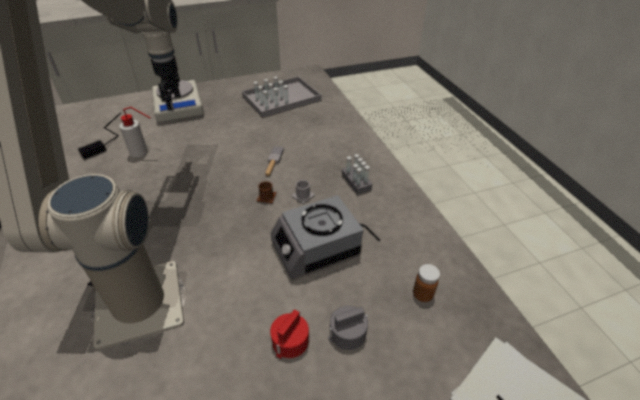

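View pics/wrist0.png

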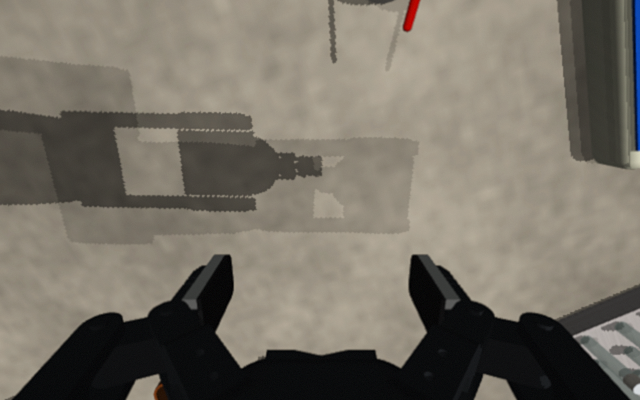

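Scene picture: the bare steel cup is at (373,232) and a copper look-alike at (391,206). The grey lid is at (206,184) and a red look-alike at (233,158). The mill is at (290,187), the jar at (174,238), the rack at (362,290) and the brush at (455,242). In the side picture the steel cup is at (303,191), the copper one at (265,192), the grey lid at (349,326), the red one at (290,333) and the mill at (322,220). My choice is the steel cup and the grey lid. Next I triangulate and check crops.

Run:
```python
from h import *
S=manip.grab_frame("scene");D=manip.grab_frame("side")
for n,a,b in [("cup",(374,229),(305,192)),("copper",(391,205),(265,192)),("lid",(207,182),(351,322)),("red",(229,155),(285,330)),("deck",(290,184),(322,223)),("collar",(291,183),(322,217)),("jar",(178,248),(422,293)),("rack",(362,302),(356,184)),("brush",(453,242),(271,164))]:
    p,r=tri([(S,a),(D,b)]); print(n,p.round(1),np.round(r,1))
def crop(f,x,y,w,h,s,name):
    cv2.imwrite(name,cv2.resize(f["img"][y:y+h,x:x+w],None,fx=s,fy=s,interpolation=cv2.INTER_CUBIC))
a=cv2.resize(S["img"][140:265,180:420],None,fx=3.3,fy=3.3,interpolation=cv2.INTER_CUBIC); cv2.imwrite("pics/cs.png",a)
crop(D,230,160,160,200,3,"pics/cd.png")
```

```text
cup [546.6 256.9  31.1] [7.6 7.6]
copper [424.1 294.9  28.2] [0.5 0.5]
lid [ 500.3 -260.2   40.1] [3.8 3.8]
red [ 349.  -244.2   50.1] [10. 10.]
deck [523.8  16.6 115.6] [3.7 3.7]
collar [529.2  24.3 127.6] [0.5 0.5]
jar [ 730.2 -227.5    3.3] [1. 1.]
rack [747.4 271.   -7.7] [0. 0.]
brush [490.1 481.9  -4.3] [0.1 0.1]
```

View pics/cs.png

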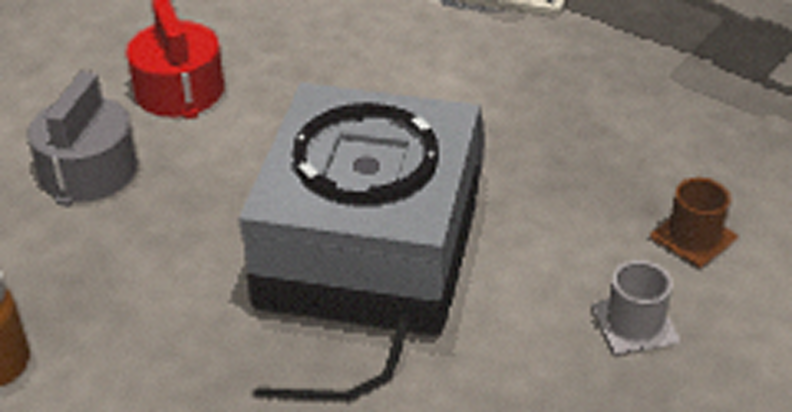

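View pics/cd.png

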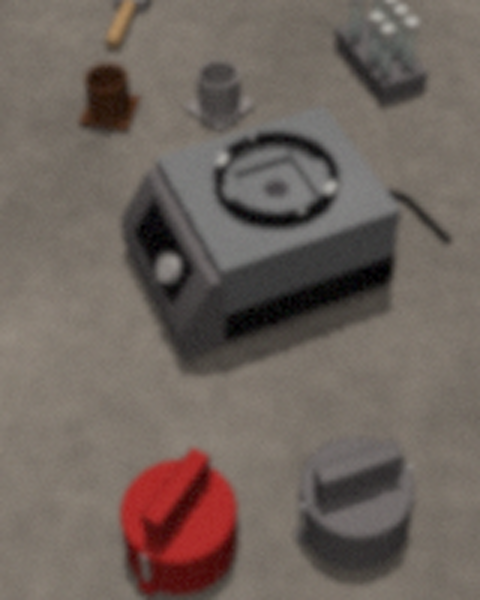

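Both crops agree. The bare steel cup (scene 373,232) and the grey lid (206,184) are the ones meant; the copper and red ones are the look-alikes. I move over the cup to look with the wrist camera.

```bash
python3 -m inch '[{"translation":[-0.029,-0.0145,-0.010],"twist":0,"hand":0.085},{"translation":[-0.029,-0.0145,-0.010],"twist":0,"hand":0.085},{"translation":[-0.029,-0.0145,-0.010],"twist":0,"hand":0.085},{"translation":[-0.029,-0.0145,-0.010],"twist":0,"hand":0.085},{"translation":[-0.029,-0.0145,-0.010],"twist":0,"hand":0.085}]' 60
python3 -m inch '[{"translation":[-0.029,-0.0145,-0.010],"twist":0,"hand":0.085},{"translation":[-0.029,-0.0145,-0.010],"twist":0,"hand":0.085},{"translation":[-0.029,-0.0145,-0.010],"twist":0,"hand":0.085},{"translation":[-0.029,-0.0145,-0.010],"twist":0,"hand":0.085},{"translation":[-0.029,-0.0145,-0.010],"twist":0,"hand":0.085}]'
python3 -m inch '[{"translation":[-0.029,-0.0145,0],"twist":0,"hand":0.085},{"translation":[-0.029,-0.0145,0],"twist":0,"hand":0.085},{"translation":[-0.029,-0.0145,0],"twist":0,"hand":0.085},{"translation":[-0.029,-0.0145,0],"twist":0,"hand":0.085},{"translation":[-0.029,-0.0145,0],"twist":0,"hand":0.085}]'
python3 - <<'E'
from h import *
W=manip.grab_frame("wrist"); cv2.imwrite("pics/w1.png",W["img"])
for q,z in [("cup_center",27),("mill_deck",112),("mill_collar",124)]:
    for d in manip.spot_point("wrist",q): print(q,d["xy"],d["confidence"],atz(W,d["xy"],z).round(1))
print(manip.sense()["tool_pos"],manip.sense()["time_s"])
E
```

```text
time_s: 1.72
tool_pos: [315.9, 475.2, 257.7]
tcp_rot: [[-0.947, 0.322, 0.0], [0.322, 0.947, 0.0], [-0.0, 0.0, -1.0]]
contact_force: [0.7, 0.9, 0.5]
width: 85.3
time_s: 2.13
tool_pos: [430.0, 359.7, 307.9]
tcp_rot: [[-0.947, 0.322, 0.0], [0.322, 0.947, 0.0], [-0.0, 0.0, -1.0]]
contact_force: [-0.3, 0.4, 0.2]
width: 84.5
time_s: 2.55
tool_pos: [543.9, 244.4, 307.4]
tcp_rot: [[-0.947, 0.322, 0.0], [0.322, 0.947, 0.0], [-0.0, 0.0, -1.0]]
contact_force: [-0.3, 0.4, 0.2]
width: 85.0
cup_center [330.7, 158.6] 0.89 [549.2 258.5  27. ]
cup_center [330.1, 66.1] 0.74 [429.  297.1  27. ]
mill_deck [153.3, 216.3] 0.86 [532.1  23.5 112. ]
mill_collar [146.2, 219.6] 0.57 [531.2  21.3 124. ]
[543.17429532 245.16405135 307.00228044] 2.75
```

View pics/w1.png

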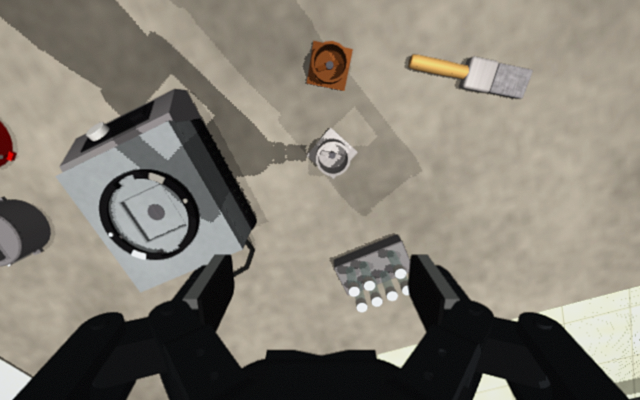

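The wrist picture shows the steel cup at (331,156), the copper one at (329,66), the mill collar at (150,214), the rack at (372,275) and the brush at (470,73). I take crops of the cup and mill to get yaw angles.

Run:
```python
import cv2,numpy as np
a=cv2.imread("pics/w1.png")
cv2.imwrite("pics/w1cup.png",cv2.resize(a[115:195,290:380],None,fx=7,fy=7,interpolation=cv2.INTER_CUBIC))
cv2.imwrite("pics/w1mill.png",cv2.resize(a[80:300,50:265],None,fx=2.7,fy=2.7,interpolation=cv2.INTER_CUBIC))
```

```text
(no output)
```

View pics/w1cup.png

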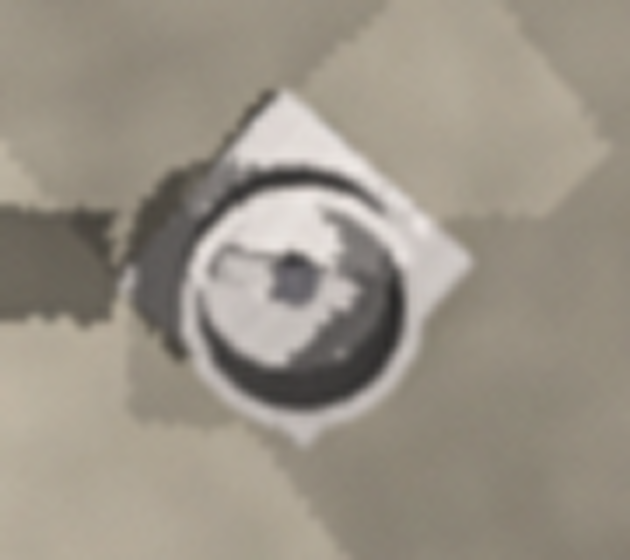

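View pics/w1mill.png

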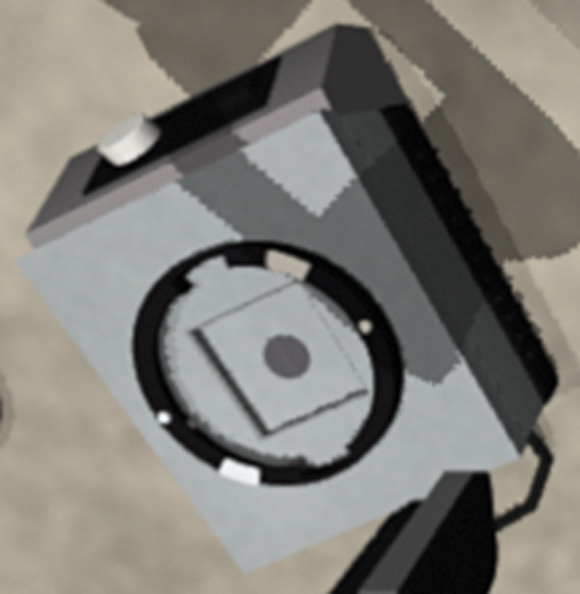

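```bash
cat > fit1.py <<'E'
from h import *
W=None
import pickle,sys
W=manip.grab_frame("wrist")
c=lambda p,s,o:(p[0]/s+o[0],p[1]/s+o[1])
q=[atz(W,c(p,7,(290-.5,115-.5)),8) for p in [(283,90),(472,262),(303,443)]]
print("foot corners",[x.round(1) for x in q], "mid of diag",((q[0]+q[2])/2).round(1), [np.linalg.norm(q[i]-q[i+1]).round(1) for i in range(2)])
for a,b in [(0,1),(1,2)]:
    d=q[b]-q[a]; print(np.degrees(np.arctan2(d[1],d[0])).round(1))
print("rim",atz(W,c((296,300),7,(289.5,114.5)),54).round(1))
m=lambda p,z:atz(W,c(p,2.7,(49.5,79.5)),z)
print("deck corners",[m(p,112).round(1) for p in [(20,260),(247,572),(522,455),(322,112)]])
for a,b in [((20,260),(247,572)),((247,572),(395,508)),((28,250),(330,105)),((330,110),(525,455)),((195,328),(265,436)),((195,326),(300,281)),((265,436),(368,392))]:
    d=m(b,112)-m(a,112); print(a,b,np.degrees(np.arctan2(d[1],d[0])).round(1),np.linalg.norm(d).round(1))
# collar
P=[m(p,124) for p in [(134,350),(403,375),(255,240),(275,486),(175,262),(375,300),(340,460),(165,430)]]
P=np.array(P);A=np.c_[2*P[:,:2],np.ones(len(P))];s=np.linalg.lstsq(A,(P[:,:2]**2).sum(1),rcond=None)[0]
print("collar",s[:2].round(1),np.sqrt(s[2]+s[0]**2+s[1]**2).round(1))
print("pocket",(0.25*sum(m(p,112) for p in [(195,328),(265,436),(368,392),(300,281)])).round(1))
s1=[m(p,124) for p in [(208,268),(333,462)]]; d=s1[1]-s1[0]; print("slots",np.degrees(np.arctan2(d[1],d[0])),((s1[0]+s1[1])/2).round(1))
s1=[m(p,124) for p in [(288,264),(240,472)]]; d=s1[1]-s1[0]; print("bands",np.degrees(np.arctan2(d[1],d[0])),((s1[0]+s1[1])/2).round(1))
s1=[m(p,124) for p in [(365,326),(164,417)]]; d=s1[1]-s1[0]; print("dots",np.degrees(np.arctan2(d[1],d[0])),((s1[0]+s1[1])/2).round(1))
E
python3 fit1.py
```

```text
foot corners [array([506.3, 272.5,   8. ]), array([554.7, 300.1,   8. ]), array([581.4, 252.3,   8. ])] mid of diag [543.9 262.4   8. ] [np.float64(55.7), np.float64(54.8)]
29.8
-60.8
rim [542.3 261.9  54. ]
deck corners [array([446.1, -60.3, 112. ]), array([623.9, -44.3, 112. ]), array([608.6, 114.4, 112. ]), array([431.5,  97.9, 112. ])]
(20, 260) (247, 572) 5.1 178.5
(247, 572) (395, 508) 95.8 87.9
(28, 250) (330, 105) 94.8 157.4
(330, 110) (525, 455) 4.6 177.8
(195, 328) (265, 436) 3.8 59.4
(195, 326) (300, 281) 93.7 56.0
(265, 436) (368, 392) 94.6 57.4
collar [525.5  27.9] 59.4
pocket [527.1  27.5 112. ]
slots 4.540490695973031 [527.3  29.7 124. ]
bands -39.98433947315004 [527.4  24.6 124. ]
dots -84.71322508527882 [527.4  24.5 124. ]
```

The numbers hold up. The foot sides come out at 55 to 56 mm, the cup is at about (543,262) with yaw 29.5°, the mill is at about (527,27) with yaw about 5°, and the collar radius is about 59. I descend over the cup and check again.

```bash
python3 -m inch '[{"translation":[0.0011,0.0032,0.034],"twist":0,"hand":0.085},{"translation":[0.0011,0.0032,0.034],"twist":0,"hand":0.085},{"translation":[0.0011,0.0032,0.034],"twist":0,"hand":0.085},{"translation":[0.0011,0.0032,0.034],"twist":0,"hand":0.085},{"translation":[0.0011,0.0032,0.034],"twist":0,"hand":0.085}]' 60
python3 - <<'E'
from h import *
W=manip.grab_frame("wrist"); cv2.imwrite("pics/w2.png",W["img"])
for d in manip.spot_point("wrist","cup_center"): print(d["xy"],d["confidence"],atz(W,d["xy"],27).round(1))
s=manip.sense();print(s["tool_pos"],s["qpos"])
E
```

```text
time_s: 3.22
tool_pos: [541.8, 264.2, 136.2]
tcp_rot: [[-0.947, 0.32, 0.0], [0.32, 0.947, 0.0], [-0.0, 0.001, -1.0]]
contact_force: [0.1, -0.3, 0.4]
width: 84.9
[313.2, 52.3] 0.65 [428.6 296.1  27. ]
[538.1017331  262.47179389 132.08224248] [ 4.33797516e-01  4.83058751e-01  1.73406811e+00  3.28550663e-04
  9.34898780e-01 -8.11638187e-01]
```

View pics/w2.png

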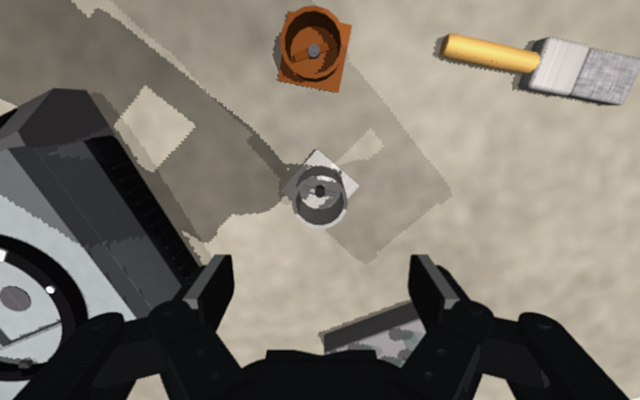

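Run:
```python
import cv2
a=cv2.imread("pics/w2.png")
cv2.imwrite("pics/w2c.png",cv2.resize(a[140:240,270:370],None,fx=6,fy=6,interpolation=cv2.INTER_CUBIC))
```

```text
(no output)
```

View pics/w2c.png

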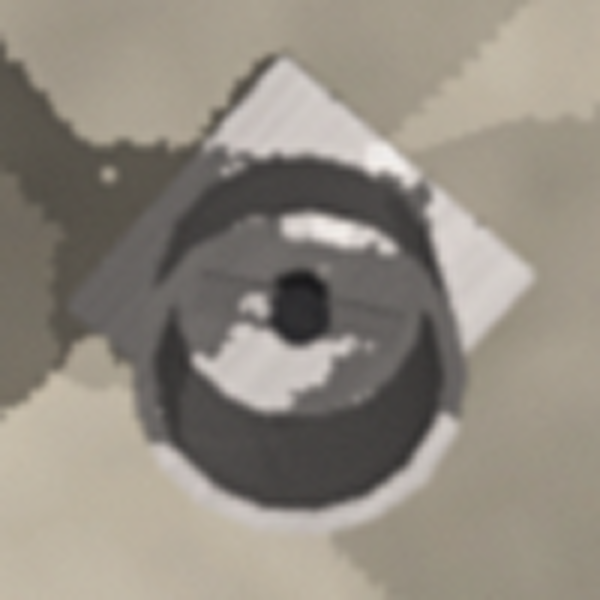

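Run:
```python
from h import *
W=manip.grab_frame("wrist")
c=lambda p:(p[0]/6+269.6,p[1]/6+139.6)
a,b,l=[atz(W,c(p),8) for p in [(285,55),(535,275),(70,310)]]
print(a.round(1),b.round(1),l.round(1),"mid",((b+l)/2).round(1))
for d in (b-a,a-l): print(np.degrees(np.arctan2(d[1],d[0])).round(1),np.linalg.norm(d).round(1))
print([atz(W,c(p),54).round(1) for p in [(135,370),(468,370),(301,530)]], atz(W,c((301,370)),54).round(1))
s=manip.sense();print(s["tool_pos"])
```

```text
[501.8 270.4   8. ] [549.2 297.9   8. ] [530.4 222.8   8. ] mid [539.8 260.3   8. ]
30.1 54.8
121.0 55.5
[array([531.6, 238.7,  54. ]), array([546.5, 283.4,  54. ]), array([562.2, 253.2,  54. ])] [539. 261.  54.]
[540.26739316 263.06319757 135.22812965]
```

The pixels and the pose came from different moments, so I save frames together with their poses and re-measure now that the arm has settled.

```bash
cat >> h.py <<'E'
import pickle
def snap(n,tag):
    f=manip.grab_frame(n); pickle.dump(f,open(f"pics/{tag}.pkl","wb")); cv2.imwrite(f"pics/{tag}.png",f["img"]); return f
def load(tag): return pickle.load(open(f"pics/{tag}.pkl","rb"))
def crop(f,x,y,w,h,s,name): cv2.imwrite(f"pics/{name}.png",cv2.resize(f["img"][y:y+h,x:x+w],None,fx=s,fy=s,interpolation=cv2.INTER_CUBIC))
def cp(p,x,y,s): return ((p[0]+.5)/s-.5+x,(p[1]+.5)/s-.5+y)
E
python3 - <<'E'
from h import *
print(manip.sense()["tool_pos"]);W=snap("wrist","w3");print(manip.sense()["tool_pos"],cam(W)[0][2],(-cam(W)[0].T@cam(W)[1]).round(1));crop(W,270,140,100,100,6,"w3c")
E
```

```text
[540.26739316 263.06319757 135.22812965]
[542.24121    263.55182784 137.58845569] [ 0.27968155 -0.09892061 -0.95498322] [468.6 288.3 302.5]
```

View pics/w3c.png

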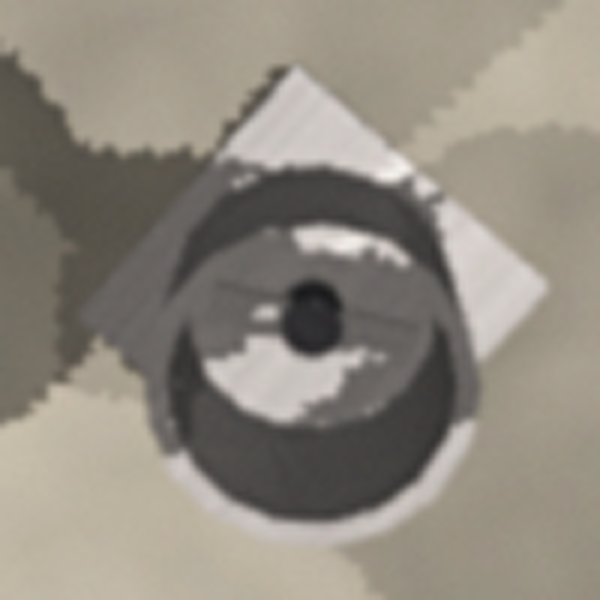

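```bash
python3 - <<'E'
from h import *
W=load("w3")
c=lambda p:cp(p,270,140,6)
a,b,l=[atz(W,c(p),8) for p in [(296,65),(547,287),(80,318)]]
print(a.round(1),b.round(1),l.round(1),"mid",((b+l)/2).round(1))
for d in (b-a,a-l): print(np.degrees(np.arctan2(d[1],d[0])).round(1),np.linalg.norm(d).round(1))
print([atz(W,c(p),54).round(1) for p in [(146,385),(480,385),(313,545)]], atz(W,c((313,382)),54).round(1))
print(manip.sense()["tool_pos"]);
E
python3 -m inch '[{"translation":[0,0,0],"twist":0,"hand":0.085},{"translation":[0,0,0],"twist":0,"hand":0.085},{"translation":[0,0,0],"twist":0,"hand":0.085},{"translation":[0,0,0],"twist":0,"hand":0.085},{"translation":[0,0,0],"twist":0,"hand":0.085}]'
python3 - <<'E'
from h import *
for i in range(4):
    print(manip.sense()["tool_pos"]);f=snap("wrist",f"w4_{i}")
s=manip.sense();print(s["tool_pos"],s["contact_force"],s["time_s"]);crop(f,270,140,100,100,6,"w4c")
E
```

```text
[506.9 272.1   8. ] [555.5 300.1   8. ] [535.6 224.    8. ] mid [545.5 262.    8. ]
29.9 56.0
120.7 56.1
[array([537.5, 239.5,  54. ]), array([552.8, 285. ,  54. ]), array([568.8, 254.3,  54. ])] [544.7 262.4  54. ]
[542.24121    263.55182784 137.58845569]
time_s: 3.83
tool_pos: [543.5, 262.8, 138.3]
tcp_rot: [[-0.947, 0.322, 0.002], [0.322, 0.947, 0.001], [-0.001, 0.001, -1.0]]
contact_force: [-0.2, -1.5, -0.0]
width: 85.1
[543.45123104 262.77690214 138.33135337]
[543.30750854 262.68819308 138.00646538]
[543.16301086 262.62053395 137.74326749]
[543.08474345 262.61722088 137.53865757]
[543.01196329 262.58226316 137.38977943] [ 0.06433179 -0.79252477  0.06623153] 4.0333
```

View pics/w4c.png

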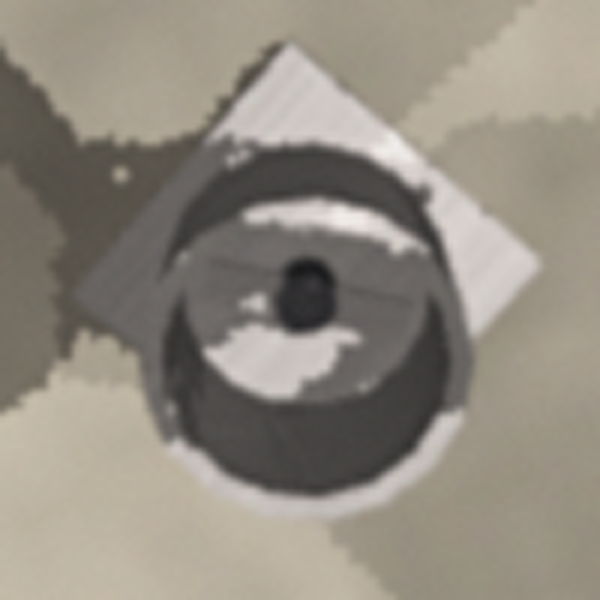

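Run:
```python
from h import *
W=load("w4_3")
c=lambda p:cp(p,270,140,6)
a,b,l=[atz(W,c(p),8) for p in [(290,42),(541,264),(75,293)]]
print(a.round(1),b.round(1),l.round(1),"mid",((b+l)/2).round(1))
for d in (b-a,a-l): print(np.degrees(np.arctan2(d[1],d[0])).round(1),np.linalg.norm(d).round(1))
print(atz(W,c((307,355)),54).round(1))
```

```text
[506.9 272.3   8. ] [555.6 300.2   8. ] [535.1 224.1   8. ] mid [545.4 262.2   8. ]
29.9 56.2
120.4 55.8
[544.6 262.4  54. ]
```

```bash
python3 -m inch '[{"translation":[-0.001,0,0.030],"twist":0,"hand":0.085},{"translation":[-0.001,0,0.030],"twist":0,"hand":0.085},{"translation":[0,0,0.028],"twist":0,"hand":0.085},{"translation":[0,0,0.018],"twist":0,"hand":0.085},{"translation":[0,0,0.011],"twist":0,"hand":0.085}]'
python3 -m inch '[{"translation":[0,0,0],"twist":0,"hand":0.085},{"translation":[0,0,0],"twist":0,"hand":0.07},{"translation":[0,0,0],"twist":0,"hand":0.06},{"translation":[0,0,0],"twist":0,"hand":0.05},{"translation":[0,0,0],"twist":0,"hand":0.03}]' 60
python3 -m inch '[{"translation":[0,0,0],"twist":0,"hand":0.02},{"translation":[0,0,0],"twist":0,"hand":0.02},{"translation":[0,0,0],"twist":0,"hand":0.02},{"translation":[0,0,0],"twist":0,"hand":0.02},{"translation":[0,0,0],"twist":0,"hand":0.02}]' 60
```

```text
time_s: 4.45
tool_pos: [543.4, 261.3, 17.7]
tcp_rot: [[-0.947, 0.322, -0.003], [0.322, 0.947, -0.001], [0.003, -0.002, -1.0]]
contact_force: [0.8, -0.5, -1.1]
width: 84.9
time_s: 4.87
tool_pos: [546.0, 262.5, 22.4]
tcp_rot: [[-0.947, 0.322, 0.002], [0.322, 0.947, 0.001], [-0.002, 0.002, -1.0]]
contact_force: [-2.7, -2.2, 4.9]
width: 44.3
time_s: 5.28
tool_pos: [545.9, 262.5, 22.3]
tcp_rot: [[-0.947, 0.322, 0.003], [0.322, 0.947, 0.001], [-0.002, 0.002, -1.0]]
contact_force: [-2.0, -1.0, 7.0]
width: 44.2
```

Run:
```python
from h import *
f=snap("wrist","w5");
for n in ["scene","side"]:
    snap(n,n+"5")
S=load("scene5");D=load("side5")
a=cv2.resize(S["img"][170:270,320:440],None,fx=4,fy=4,interpolation=cv2.INTER_CUBIC);b=cv2.resize(f["img"][150:400,160:480],None,fx=1,fy=1)
c=np.zeros((400,800,3),np.uint8);c[:,:480]=a;c[:250,480:800]=b;cv2.imwrite("pics/c5.png",c)
print(manip.sense()["contact_force"])
```

```text
[-1.89761885 -1.12018863  7.04328241]
```

View pics/c5.png

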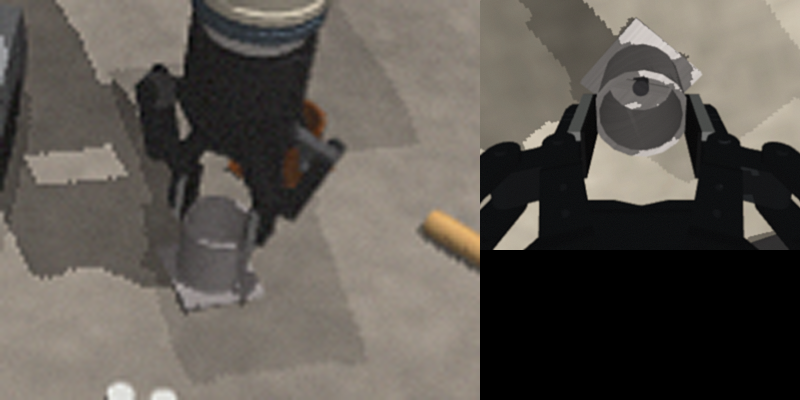

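The cup is between the pads and upright. Lifting.

```bash
python3 -m inch '[{"translation":[0,0,-0.015],"twist":0,"hand":0.02},{"translation":[0,0,-0.030],"twist":0,"hand":0.02},{"translation":[0,0,-0.035],"twist":0,"hand":0.02},{"translation":[0,0,-0.035],"twist":0,"hand":0.02},{"translation":[0,0,-0.035],"twist":0,"hand":0.02}]'
python3 -m inch '[{"translation":[0,0,-0.025],"twist":0,"hand":0.02},{"translation":[0,0,-0.015],"twist":0,"hand":0.02},{"translation":[0,0,0],"twist":0,"hand":0.02},{"translation":[0,0,0],"twist":0,"hand":0.02},{"translation":[0,0,0],"twist":0,"hand":0.02}]'
python3 - <<'E'
from h import *
manip.grab_frame("side");manip.grab_frame("side")
f=snap("wrist","w6"); s=manip.sense();print(s["tool_pos"],s["contact_force"],s["width"],s["time_s"])
snap("scene","scene6")
E
```

```text
time_s: 5.85
tool_pos: [544.6, 261.9, 172.5]
tcp_rot: [[-0.947, 0.322, 0.0], [0.322, 0.947, 0.0], [-0.0, 0.0, -1.0]]
contact_force: [0.9, 0.8, -2.1]
width: 44.5
time_s: 6.27
tool_pos: [544.0, 261.6, 209.2]
tcp_rot: [[-0.947, 0.322, -0.001], [0.322, 0.947, -0.001], [0.001, -0.001, -1.0]]
contact_force: [-0.0, 0.5, -2.0]
width: 43.9
[543.90215012 261.56848367 208.45408204] [ 0.43241465  0.85730117 -1.530675  ] 44.33199945914786 6.4167
```

View pics/w6.png

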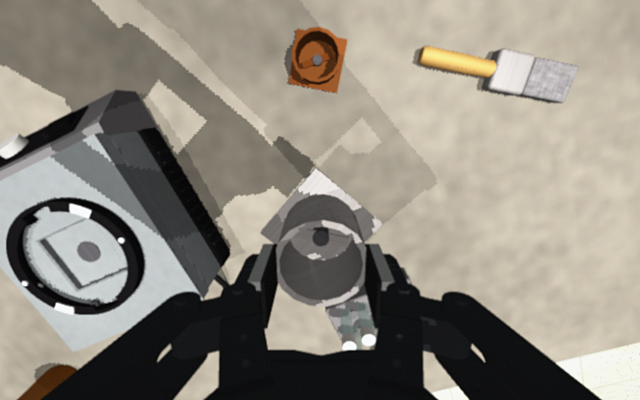

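The cup is held at (320,260) with weight about 2 N, and the mill collar is at (78,255). I take settled crops for the mill and for the cup's foot in the hand.

Run:
```python
from h import *
f=load("w6");crop(f,0,85,240,270,2.2,"w6m");crop(f,250,160,140,150,4,"w6c")
```

```text
(no output)
```

View pics/w6m.png

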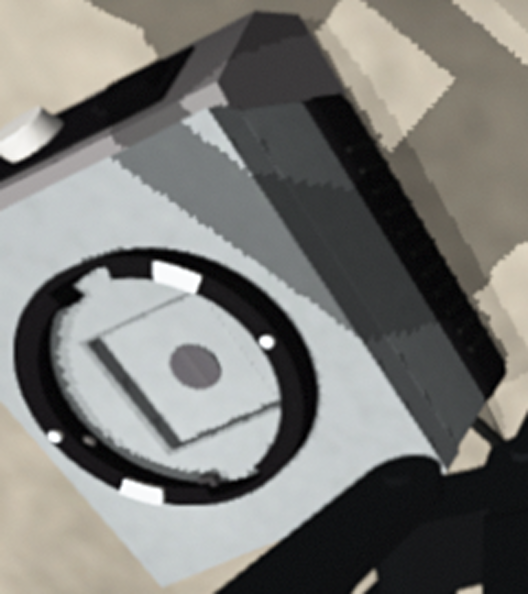

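View pics/w6c.png

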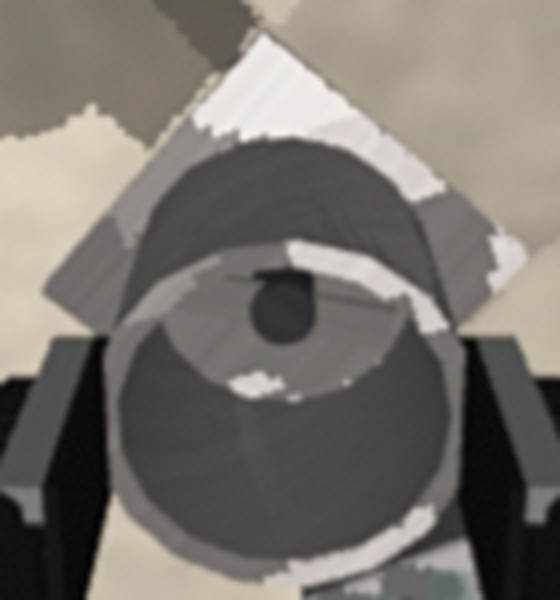

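Run:
```python
from h import *
W=load("w6")
c=lambda p:cp(p,250,160,4)
for zb in (186,184):
    a,b,l=[atz(W,c(p),zb+8) for p in [(264,32),(528,250),(42,290)]]
    print(zb,"mid",((b+l)/2).round(1),[ (np.degrees(np.arctan2(d[1],d[0])).round(1),np.linalg.norm(d).round(1)) for d in (b-a,a-l)], "rim",atz(W,c((286,412)),zb+54).round(1))
m=lambda p,z:atz(W,cp(p,0,85,2.2),z)
P=np.array([m(p,124) for p in [(14,350),(318,375),(150,248),(200,505),(60,272),(270,290),(285,455),(50,432)]])
A=np.c_[2*P[:,:2],np.ones(len(P))];s=np.linalg.lstsq(A,(P[:,:2]**2).sum(1),rcond=None)[0]
print("collar",s[:2].round(1),np.sqrt(s[2]+s[0]**2+s[1]**2).round(1))
for a,b in [((0,405),(163,586)),((222,112),(445,468)),((0,207),(215,108)),((93,342),(176,449)),((93,342),(192,294)),((176,449),(280,404))]:
    d=m(b,112)-m(a,112); print(np.degrees(np.arctan2(d[1],d[0])).round(1),np.linalg.norm(d).round(1))
q=[m(p,112) for p in [(93,342),(176,449),(280,404),(192,294)]]
print("pocket",np.mean(q,0).round(1))
for n,a,b in [("bands",(177,276),(141,492)),("dots",(266,342),(54,436))]:
    a=m(a,124);b=m(b,124); d=b-a; print(n,np.degrees(np.arctan2(d[1],d[0])).round(1),((a+b)/2).round(1),np.linalg.norm(d).round(1))
print(manip.sense()["tool_pos"])
```

```text
186 mid [542.9 261.9 194. ] [(np.float64(31.2), np.float64(55.2)), (np.float64(120.8), np.float64(55.9))] rim [543.1 262.3 240. ]
184 mid [543.7 261.6 192. ] [(np.float64(31.2), np.float64(55.8)), (np.float64(120.8), np.float64(56.6))] rim [544.2 262.  238. ]
collar [527.   29.8] 60.4
6.8 110.5
4.0 174.5
93.9 102.4
4.5 57.9
96.3 52.1
95.4 56.2
pocket [529.1  26.  112. ]
bands -40.0 [529.2  22.9 124. ] 108.8
dots -84.7 [529.2  22.7 124. ] 108.3
[544.08285003 261.66472881 208.62608679]
```

```bash
python3 -m inch '[{"translation":[0.0097,-0.0353,0],"twist":0.09,"hand":0.02},{"translation":[0.0065,-0.0361,0],"twist":0.09,"hand":0.02},{"translation":[0.0033,-0.0365,0],"twist":0.09,"hand":0.02},{"translation":[0,-0.0366,0],"twist":0.09,"hand":0.02},{"translation":[-0.0033,-0.0365,0],"twist":0.09,"hand":0.02}]'
python3 -m inch '[{"translation":[0,0,0],"twist":0,"hand":0.02},{"translation":[0,0,0],"twist":0,"hand":0.02},{"translation":[0,0,0],"twist":0,"hand":0.02},{"translation":[0,0,0],"twist":0,"hand":0.02},{"translation":[0,0,0],"twist":0,"hand":0.02}]'
python3 - <<'E'
from h import *
manip.grab_frame("side");manip.grab_frame("side")
print(manip.sense()["tool_pos"])
f=snap("wrist","w7"); s=manip.sense();print(s["tool_pos"],s["contact_force"],s["width"],s["time_s"],s["tcp_rot"][:,0])
E
```

```text
time_s: 6.88
tool_pos: [440.3, 109.3, 209.4]
tcp_rot: [[-0.71, 0.704, -0.001], [0.704, 0.71, -0.0], [0.001, -0.001, -1.0]]
contact_force: [-0.3, 0.2, -1.6]
width: 44.4
time_s: 7.3
tool_pos: [442.5, 111.2, 210.1]
tcp_rot: [[-0.713, 0.701, 0.0], [0.701, 0.713, 0.0], [-0.0, 0.0, -1.0]]
contact_force: [0.5, 0.5, -1.9]
width: 43.9
[442.23704059 111.15006852 210.00524508]
[442.11254771 111.0862531  210.01828154] [-0.3715365   0.06858793 -1.66934441] 43.63957946449517 7.45 [-7.13194859e-01  7.00965799e-01  2.05394054e-04]
```

View pics/w7.png

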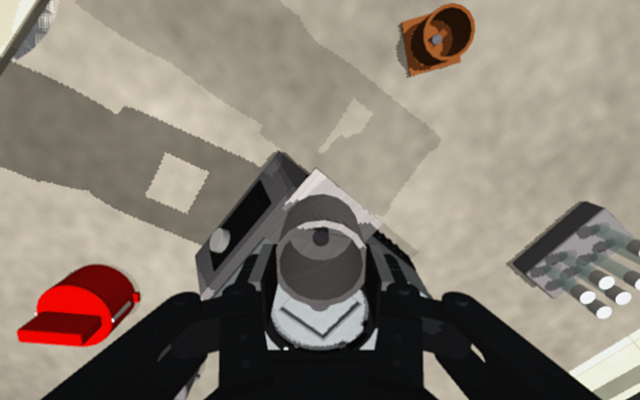

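```bash
python3 -m inch '[{"translation":[-0.030,0,0],"twist":0,"hand":0.02},{"translation":[-0.040,0,0],"twist":0,"hand":0.02},{"translation":[-0.040,0,0],"twist":0,"hand":0.02},{"translation":[-0.040,0,0],"twist":0,"hand":0.02},{"translation":[-0.040,0,0],"twist":0,"hand":0.02}]'
python3 -m inch '[{"translation":[-0.035,0,0],"twist":0,"hand":0.02},{"translation":[-0.020,0,0],"twist":0,"hand":0.02},{"translation":[0,0,0],"twist":0,"hand":0.02},{"translation":[0,0,0],"twist":0,"hand":0.02},{"translation":[0,0,0],"twist":0,"hand":0.02}]'
python3 - <<'E'
from h import *
manip.grab_frame("side");manip.grab_frame("side");manip.grab_frame("side")
print(manip.sense()["tool_pos"])
f=snap("wrist","w8"); s=manip.sense();print(s["tool_pos"],s["contact_force"],s["width"],s["time_s"],s["tcp_rot"][:,0])
crop(f,190,0,260,200,3,"w8m")
E
```

```text
time_s: 7.87
tool_pos: [578.6, -23.9, 210.0]
tcp_rot: [[-0.713, 0.701, -0.0], [0.701, 0.713, 0.0], [0.0, -0.0, -1.0]]
contact_force: [0.4, 0.7, -1.0]
width: 44.4
time_s: 8.28
tool_pos: [615.6, -60.7, 209.5]
tcp_rot: [[-0.713, 0.702, -0.002], [0.702, 0.713, 0.0], [0.002, -0.001, -1.0]]
contact_force: [-0.2, 0.1, -1.4]
width: 43.8
[615.70269847 -60.35101143 210.22082712]
[615.8383266  -60.44450679 210.36133971] [ 0.38463412 -0.10199197 -2.13081246] 43.94724902663124 8.4833 [-7.13337332e-01  7.00820808e-01  2.13839961e-04]
```

View pics/w8.png

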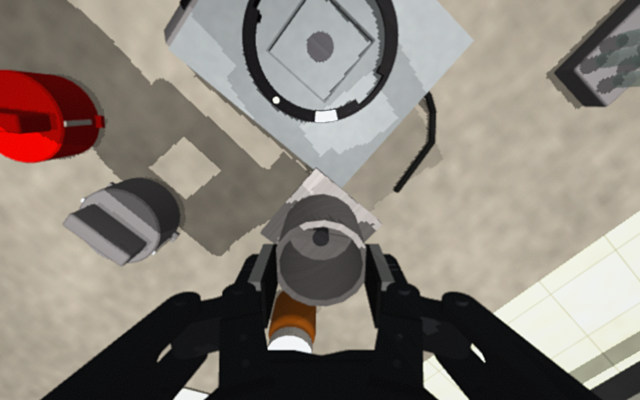

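View pics/w8m.png

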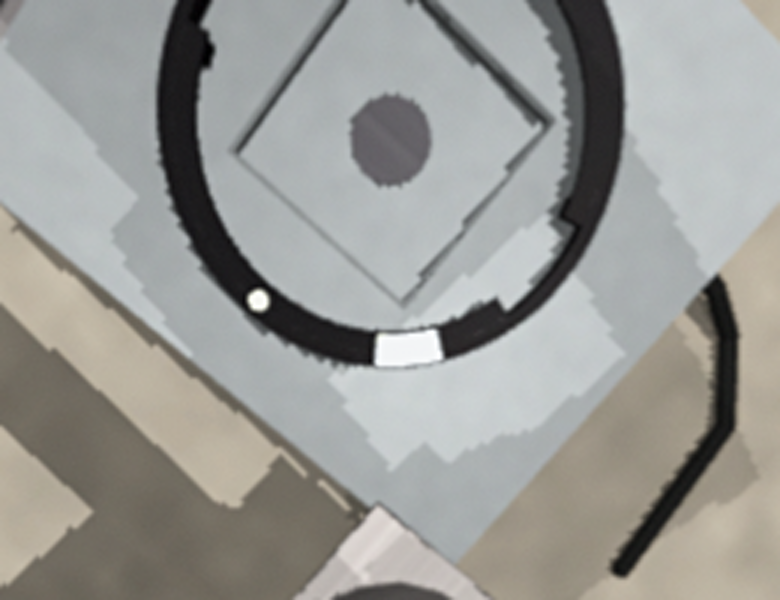

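Run:
```python
from h import *
from scipy.optimize import least_squares
W=load("w8")
m=lambda p,z:atz(W,cp(p,190,0,3),z)
l,b,r=[m(p,112) for p in [(235,150),(402,304),(551,122)]]
print("pocket",((l+r)/2).round(1),[(np.degrees(np.arctan2(d[1],d[0])).round(1),np.linalg.norm(d).round(1)) for d in (b-l,r-b)])
disc=m((391,141),104); print("disc z104",disc.round(1))
pts=[(157,100),(158,140),(625,100),(620,140),(395,367),(440,360),(330,358),(250,318),(545,275),(175,200)]
P=np.array([m(p,124)[:2] for p in pts])
s=least_squares(lambda c:np.hypot(*(P-c).T)-58.5,[527,27]);print("collar",s.x.round(1),s.fun.round(1))
for n,p in (("band",(408,347)),("dot",(258,300))):
    d=m(p,125)[:2]; 
    for C in (s.x,((l+r)/2)[:2]): v=d-C; print(n,np.degrees(np.arctan2(v[1],v[0])).round(1),np.hypot(*v).round(1))
for a,bb in [((0,203),(360,512)),((463,563),(779,212)),((742,0),(779,38))]:
    d=m(bb,112)-m(a,112);print("edge",np.degrees(np.arctan2(d[1],d[0])).round(1))
A=m((0,203),112);B=m((360,512),112);d=(B-A)/np.linalg.norm(B-A);
for C in (s.x,((l+r)/2)[:2]): v=C-A[:2]; print("dist to near edge (80)",abs(d[0]*v[1]-d[1]*v[0]).round(1))
A=m((463,563),112);B=m((779,212),112);d=(B-A)/np.linalg.norm(B-A);
for C in (s.x,((l+r)/2)[:2]): v=C-A[:2]; print("dist to back edge (90)",abs(d[0]*v[1]-d[1]*v[0]).round(1))
# foot in hand
crop(W,250,155,140,150,4,"w8c")
crop(W,50,160,150,120,5,"w8l")
```

```text
pocket [529.2  24.6 112. ] [(np.float64(4.4), np.float64(58.7)), (np.float64(94.8), np.float64(59.6))]
disc z104 [528.9  24.4 104. ]
collar [527.6  24.6] [-1.  -0.6  0.6  0.   0.9  0.7  0.6  0.9 -3.8 -1.1]
band -38.8 54.4
band -39.9 53.1
dot -83.5 54.3
dot -85.2 54.2
edge 4.2
edge 95.3
edge 6.7
dist to near edge (80) 81.9
dist to near edge (80) 81.8
dist to back edge (90) 93.0
dist to back edge (90) 91.4
```

View pics/w8l.png

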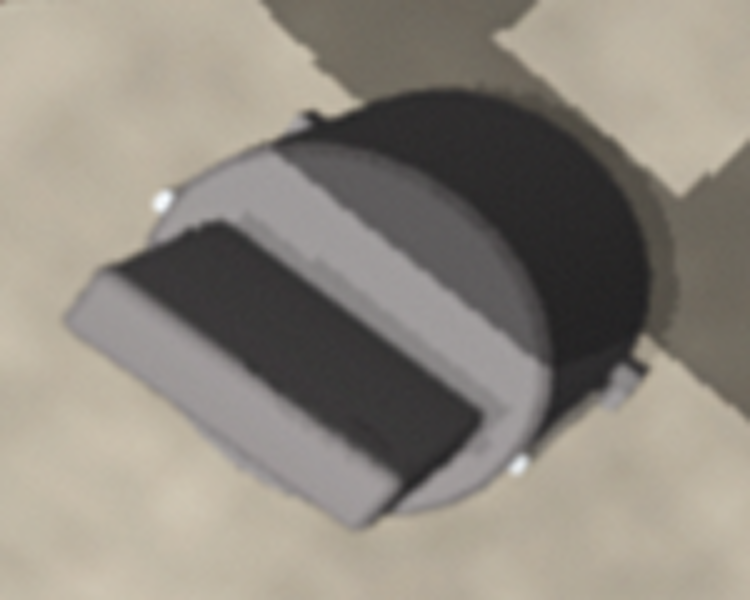

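View pics/w8c.png

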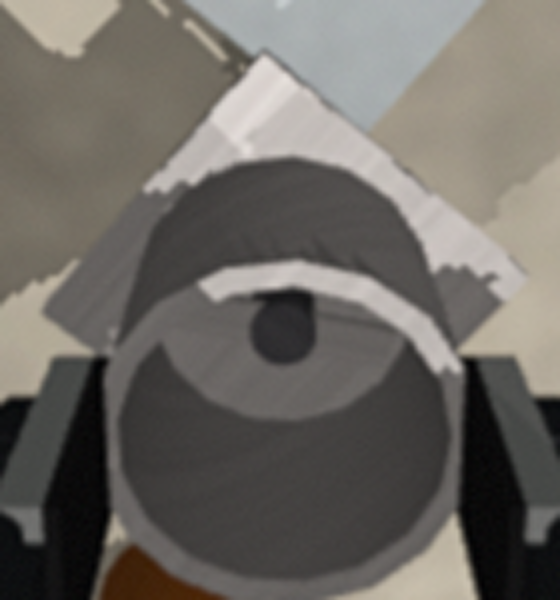

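Run:
```python
from h import *
W=load("w8")
m=lambda p,z:atz(W,cp(p,50,160,5),z)
q=[m(p,90) for p in [(65,320),(108,268),(402,478),(358,525)]]
print("lid",np.mean(q,0).round(1),[(np.degrees(np.arctan2(d[1],d[0])).round(1),np.linalg.norm(d).round(1)) for d in (q[1]-q[0],q[2]-q[1],q[3]-q[2],q[0]-q[3])])
a,b=m((163,200),54),m((518,465),54); print(((a+b)/2).round(1),np.degrees(np.arctan2(*(b-a)[1::-1])),np.linalg.norm(b-a))
S=load("scene6");D=load("side5")
c=lambda p:cp(p,250,155,4)
a,b,l=[atz(W,c(p),196) for p in [(264,52),(528,275),(42,312)]]
print("foot mid",((b+l)/2).round(1),[ (np.degrees(np.arctan2(d[1],d[0])).round(1),np.linalg.norm(d).round(1)) for d in (b-a,a-l)])
print(manip.sense()["tool_pos"])
```

```text
lid [ 494.7 -265.1   90. ] [(np.float64(90.1), np.float64(16.0)), (np.float64(2.1), np.float64(68.4)), (np.float64(-90.1), np.float64(15.9)), (np.float64(-177.8), np.float64(68.3))]
[ 494.8 -266.1   54. ] 1.4335708672803524 94.29300068180211
foot mid [615.5 -59.9 196. ] [(np.float64(4.8), np.float64(55.7)), (np.float64(95.3), np.float64(56.1))]
[615.8383266  -60.44450679 210.36133971]
```

```bash
python3 -m inch '[{"translation":[0.025,0,0],"twist":0,"hand":0.02},{"translation":[0.035,0,0],"twist":0,"hand":0.02},{"translation":[0.035,0,0],"twist":0,"hand":0.02},{"translation":[0.018,0,0.010],"twist":0,"hand":0.02},{"translation":[0.008,0,0.020],"twist":0,"hand":0.02}]'
python3 -m inch '[{"translation":[0,0,0.015],"twist":0,"hand":0.02},{"translation":[0,0,0.007],"twist":0,"hand":0.02},{"translation":[0,0,0],"twist":0,"hand":0.02},{"translation":[0,0,0],"twist":0,"hand":0.02},{"translation":[0,0,0],"twist":0,"hand":0.02}]'
python3 - <<'E'
from h import *
manip.grab_frame("side");f=snap("wrist","w9");snap("scene","scene9");snap("side","side9")
s=manip.sense();print(s["tool_pos"],s["contact_force"],s["width"],s["time_s"],s["tcp_rot"][:,0])
S=load("scene9");D=load("side9")
a=cv2.resize(S["img"][120:250,230:350],(400,433));b=cv2.resize(D["img"][150:280,260:380],(400,433))
cv2.imwrite("pics/c9.png",np.hstack([a,b]))
E
```

```text
time_s: 8.9
tool_pos: [529.3, 25.8, 182.3]
tcp_rot: [[-0.714, 0.7, 0.004], [0.7, 0.714, 0.001], [-0.002, 0.003, -1.0]]
contact_force: [-0.1, 0.4, -1.5]
width: 44.1
time_s: 9.32
tool_pos: [531.1, 23.4, 159.1]
tcp_rot: [[-0.712, 0.702, 0.002], [0.702, 0.712, 0.0], [-0.001, 0.001, -1.0]]
contact_force: [-0.2, 0.8, -1.9]
width: 44.3
[530.7872978   23.30543389 158.88736201] [-0.21422843  0.59992724 -1.4632381 ] 44.39071075067184 9.5167 [-0.71216974  0.70200674 -0.00089093]
```

View pics/c9.png

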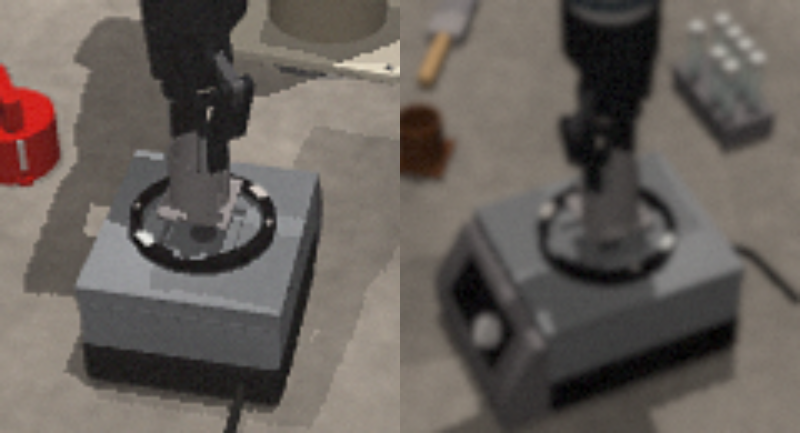

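View pics/w9.png

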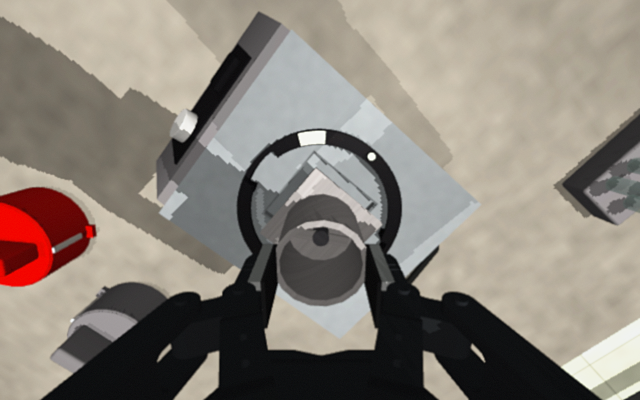

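The cup hangs over the pocket, with the foot's far corner at about (319,170) and the pocket corner at about (316,152). One precise crop before lowering.

Run:
```python
from h import *
f=load("w9");crop(f,230,120,180,130,4.4,"w9c")
```

```text
(no output)
```

View pics/w9c.png

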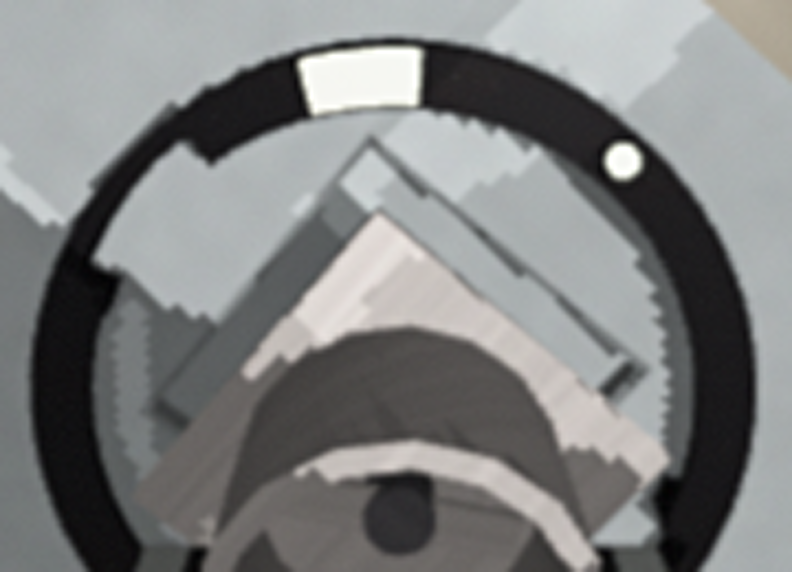

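Run:
```python
from h import *
from scipy.optimize import least_squares
W=load("w9")
m=lambda p,z:atz(W,cp(p,230,120,4.4),z)
l,t,r=[m(p,112) for p in [(158,405),(370,136),(648,366)]]
print("pocket",((l+r)/2).round(1),[(np.degrees(np.arctan2(d[1],d[0])).round(1),np.linalg.norm(d).round(1)) for d in (t-l,r-t)])
for z in (144,145.5):
    a,b,c=[m(p,z) for p in [(134,497),(378,210),(668,462)]]
    print("foot",((a+c)/2).round(1),[(np.degrees(np.arctan2(d[1],d[0])).round(1),np.linalg.norm(d).round(1)) for d in (b-a,c-b)])
pts=[(30,390),(755,390),(392,40),(520,62),(250,80),(650,160),(140,160),(735,290)]
P=np.array([m(p,124)[:2] for p in pts])
s=least_squares(lambda c:np.hypot(*(P-c).T)-58.5,[527,27]);print("collar",s.x.round(1),s.fun.round(1))
print(manip.sense()["tool_pos"])
```

```text
pocket [529.2  26.1 112. ] [(np.float64(96.9), np.float64(58.5)), (np.float64(5.7), np.float64(60.7))]
foot [531.6  23.2 144. ] [(np.float64(95.3), np.float64(56.5)), (np.float64(3.9), np.float64(56.7))]
foot [531.1  23.7 145.5] [(np.float64(95.3), np.float64(56.0)), (np.float64(3.9), np.float64(56.3))]
collar [529.4  23.9] [-0.  -0.2  1.4  1.3 -0.4 -1.1 -1.5 -0.7]
[530.7872978   23.30543389 158.88736201]
```

```bash
python3 -m inch '[{"translation":[0.0023,-0.0003,0.004],"twist":0,"hand":0.02},{"translation":[0,0,0.008],"twist":0,"hand":0.02},{"translation":[0,0,0.006],"twist":0,"hand":0.02},{"translation":[0,0,0.003],"twist":0,"hand":0.02},{"translation":[0,0,0],"twist":0,"hand":0.02}]'
python3 -m inch '[{"translation":[0,0,0.002],"twist":0,"hand":0.02},{"translation":[0,0,0.002],"twist":0,"hand":0.02},{"translation":[0,0,0.002],"twist":0,"hand":0.02},{"translation":[0,0,0.002],"twist":0,"hand":0.02},{"translation":[0,0,0],"twist":0,"hand":0.02}]'
```

```text
time_s: 9.93
tool_pos: [527.5, 24.9, 135.9]
tcp_rot: [[-0.712, 0.702, -0.002], [0.702, 0.712, -0.0], [0.002, -0.002, -1.0]]
contact_force: [-0.4, 0.3, -2.6]
width: 44.4
time_s: 10.35
tool_pos: [528.1, 24.9, 128.9]
tcp_rot: [[-0.712, 0.702, -0.0], [0.702, 0.712, -0.0], [0.0, -0.0, -1.0]]
contact_force: [-0.9, 0.8, -1.9]
width: 44.4
```

```bash
python3 -m inch '[{"translation":[0,0,0.001],"twist":0,"hand":0.02},{"translation":[0,0,0.001],"twist":0,"hand":0.02},{"translation":[0,0,0.001],"twist":0,"hand":0.02},{"translation":[0,0,0.001],"twist":0,"hand":0.02},{"translation":[0,0,0],"twist":0,"hand":0.02}]'
python3 - <<'E'
from h import *
f=snap("wrist","w10");snap("scene","scene10");snap("side","side10")
s=manip.sense();print(s["tool_pos"],s["contact_force"],s["width"],s["time_s"])
S=load("scene10");D=load("side10")
a=cv2.resize(S["img"][150:230,250:330],(400,400),interpolation=cv2.INTER_CUBIC);b=cv2.resize(D["img"][180:260,280:360],(400,400),interpolation=cv2.INTER_CUBIC)
cv2.imwrite("pics/c10.png",np.hstack([a,b]));crop(f,230,100,180,130,4.4,"w10c")
E
```

```text
time_s: 10.77
tool_pos: [528.5, 24.8, 126.4]
tcp_rot: [[-0.712, 0.702, 0.0], [0.702, 0.712, -0.0], [-0.0, 0.0, -1.0]]
contact_force: [-4.4, -1.1, 10.5]
width: 44.6
[528.48850246  24.85447251 126.37884973] [-3.89284476 -0.46807773 10.11210251] 44.487402957305086 10.9167
```

View pics/c10.png

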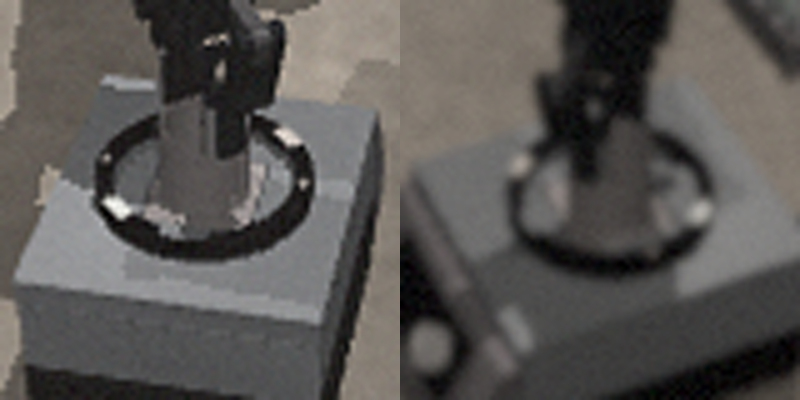

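View pics/w10c.png

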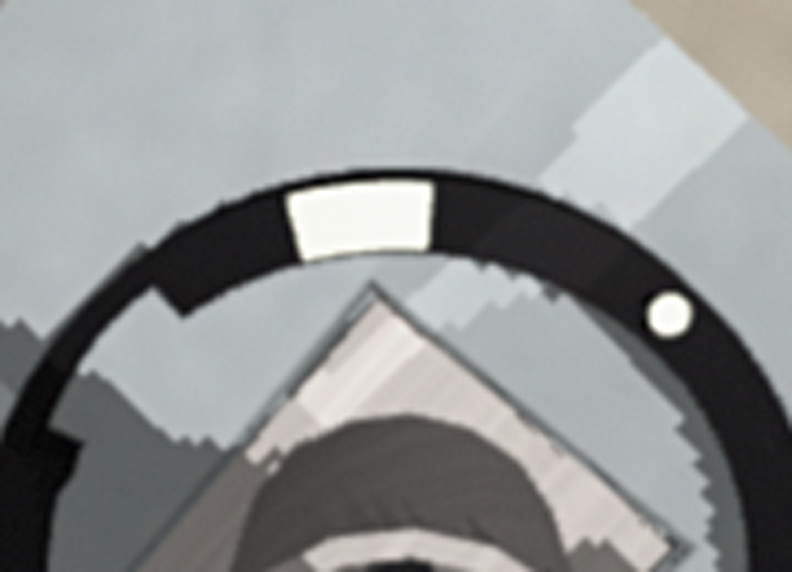

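The foot sits inside the pocket, flush at deck level, and contact came at the predicted height (126.4 against 126.3). I release.

```bash
python3 -m inch '[{"translation":[0,0,0],"twist":0,"hand":0.05},{"translation":[0,0,0],"twist":0,"hand":0.06},{"translation":[0,0,0],"twist":0,"hand":0.085},{"translation":[0,0,0],"twist":0,"hand":0.085},{"translation":[0,0,0],"twist":0,"hand":0.085}]'
python3 -m inch '[{"translation":[0,0,0],"twist":0,"hand":0.085},{"translation":[0,0,-0.010],"twist":0,"hand":0.085},{"translation":[0,0,-0.025],"twist":0,"hand":0.085},{"translation":[0,0,-0.035],"twist":0,"hand":0.085},{"translation":[0,0,-0.035],"twist":0,"hand":0.085}]'
python3 - <<'E'
from h import *
f=snap("wrist","w11")
s=manip.sense();print(s["tool_pos"],s["contact_force"],s["width"],s["time_s"],s["qpos"])
E
```

```text
time_s: 11.33
tool_pos: [528.4, 24.9, 125.1]
tcp_rot: [[-0.712, 0.702, -0.0], [0.702, 0.712, 0.0], [0.0, -0.0, -1.0]]
contact_force: [-0.5, 0.1, 0.8]
width: 85.0
time_s: 11.75
tool_pos: [527.5, 24.9, 231.4]
tcp_rot: [[-0.712, 0.702, -0.002], [0.702, 0.712, -0.0], [0.001, -0.002, -1.0]]
contact_force: [0.3, -0.6, -0.9]
width: 84.7
[531.96290296  25.02359014 238.96181454] [2.8866516  0.63154781 5.44996879] 85.05083281381324 11.8 [ 2.46641104e-02  2.44724776e-01  1.81119587e+00 -1.07734365e-05
  1.07590865e+00 -7.68371859e-01]
```

View pics/w11.png

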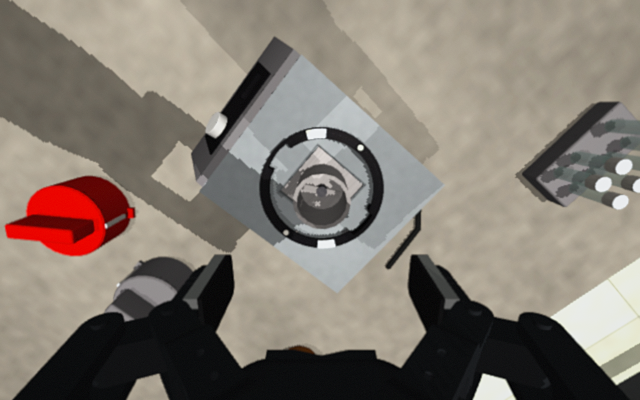

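```bash
python3 - <<'E'
from h import *
f=load("w11");crop(f,240,110,160,150,4,"w11c")
E
python3 -m inch '[{"translation":[-0.016,-0.020,0],"twist":0,"hand":0.085},{"translation":[-0.0235,-0.0305,0],"twist":0,"hand":0.085},{"translation":[-0.0235,-0.0305,0],"twist":0,"hand":0.085},{"translation":[-0.0235,-0.0305,0],"twist":0,"hand":0.085},{"translation":[-0.0235,-0.0305,0],"twist":0,"hand":0.085}]'
python3 -m inch '[{"translation":[-0.0235,-0.0305,0],"twist":0,"hand":0.085},{"translation":[-0.0235,-0.0305,0],"twist":0,"hand":0.085},{"translation":[-0.0217,-0.028,0],"twist":0,"hand":0.085},{"translation":[0,0,0],"twist":-0.116,"hand":0.085},{"translation":[0,0,0],"twist":-0.116,"hand":0.085}]'
python3 -m inch '[{"translation":[0,0,0],"twist":-0.116,"hand":0.085},{"translation":[0,0,0],"twist":-0.116,"hand":0.085},{"translation":[0,0,0],"twist":-0.116,"hand":0.085},{"translation":[0,0,0],"twist":-0.116,"hand":0.085},{"translation":[0,0,0],"twist":-0.114,"hand":0.085}]'
python3 -m inch '[{"translation":[0,0,0],"twist":0,"hand":0.085},{"translation":[0,0,0],"twist":0,"hand":0.085},{"translation":[0,0,0],"twist":0,"hand":0.085},{"translation":[0,0,0],"twist":0,"hand":0.085},{"translation":[0,0,0],"twist":0,"hand":0.085}]'
python3 - <<'E'
from h import *
manip.grab_frame("side");f=snap("wrist","w12")
s=manip.sense();print(s["tool_pos"],s["contact_force"],s["tcp_rot"][:,0],s["time_s"],s["qpos"])
E
```

```text
time_s: 12.22
tool_pos: [506.8, -155.0, 231.0]
tcp_rot: [[-0.713, 0.701, 0.001], [0.701, 0.713, -0.0], [-0.001, 0.0, -1.0]]
contact_force: [1.4, -0.8, 0.4]
width: 84.8
time_s: 12.63
tool_pos: [493.1, -267.3, 230.7]
tcp_rot: [[-0.856, 0.518, 0.001], [0.518, 0.856, -0.0], [-0.001, -0.0, -1.0]]
contact_force: [-1.0, 0.6, 0.1]
width: 85.3
time_s: 13.05
tool_pos: [493.6, -265.1, 230.8]
tcp_rot: [[-0.999, -0.038, 0.0], [-0.038, 0.999, -0.0], [-0.0, -0.0, -1.0]]
contact_force: [0.4, 0.3, 0.6]
width: 85.5
time_s: 13.47
tool_pos: [493.6, -265.0, 230.3]
tcp_rot: [[-1.0, -0.031, 0.0], [-0.031, 1.0, -0.0], [-0.0, -0.0, -1.0]]
contact_force: [0.9, 0.2, 0.3]
width: 85.0
[ 493.57242699 -265.02571746  230.23603583] [ 0.03576563 -0.48514704 -0.20410046] [-9.99507517e-01 -3.13802821e-02  3.93873830e-05] 13.5667 [-5.14014175e-01  3.01732881e-01  1.75431300e+00 -1.68931867e-06
  1.08559194e+00 -2.11619515e+00]
```

View pics/w11c.png

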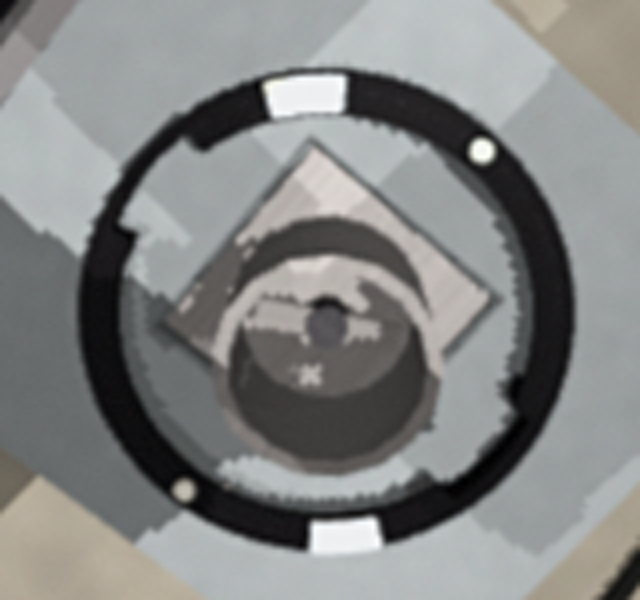

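View pics/w12.png

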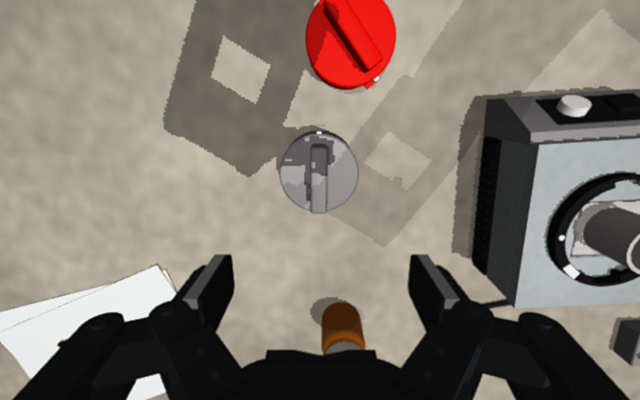

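The cup sits flush and square in the pocket. The wrist picture shows the grey lid at (319,175), with its bar about vertical in the image, and the red one at (350,40). Cropping to measure the bar and lugs.

Run:
```python
from h import *
f=load("w12");crop(f,270,120,100,100,6,"w12c")
```

```text
(no output)
```

View pics/w12c.png

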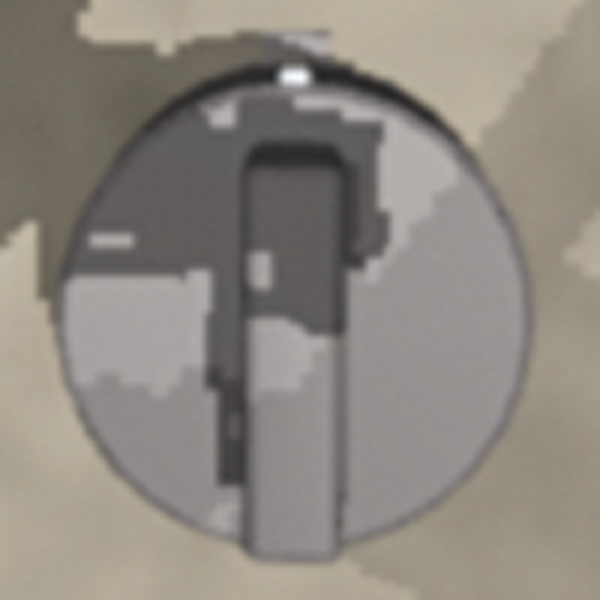

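Run:
```python
from h import *
from scipy.optimize import least_squares
W=load("w12")
m=lambda p,z:atz(W,cp(p,270,120,6),z)
q=[m(p,90) for p in [(246,162),(343,162),(340,558),(247,556)]]
print("bar",np.mean(q,0).round(1),[(np.degrees(np.arctan2(d[1],d[0])).round(1),np.linalg.norm(d).round(1)) for d in (q[1]-q[0],q[2]-q[1],q[3]-q[2],q[0]-q[3])])
P=np.array([m(p,54)[:2] for p in [(62,310),(530,310),(110,460),(490,450),(200,540),(400,540),(120,165),(475,165)]])
s=least_squares(lambda c:np.hypot(*(P-c[:2]).T)-c[2],[495,-265,46]);print("hood",s.x.round(1))
r=m((294,76),54)[:2]-s.x[:2]; print("rib",np.degrees(np.arctan2(r[1],r[0])),np.hypot(*r))
r=m((305,43),4)[:2]-s.x[:2]; print("lug",np.degrees(np.arctan2(r[1],r[0])),np.hypot(*r))
print(manip.sense()["tool_pos"])
W=load("w11")
m=lambda p,z:atz(W,cp(p,240,110,4),z)
l,t,r=[m(p,112) for p in [(165,322),(311,140),(497,298)]]
print("foot",((l+r)/2).round(1),[(np.degrees(np.arctan2(d[1],d[0])).round(1),np.linalg.norm(d).round(1)) for d in (t-l,r-t)])
for n,a,b in [("bands",(306,96),(345,536)),("dots",(482,151),(184,490))]:
    a=m(a,125);b=m(b,125); d=b-a; print(n,np.degrees(np.arctan2(d[1],d[0])).round(1),((a+b)/2).round(1),np.linalg.norm(d).round(1))
```

```text
bar [ 493.  -267.2   90. ] [(np.float64(91.8), np.float64(16.3)), (np.float64(1.7), np.float64(70.7)), (np.float64(-89.5), np.float64(16.7)), (np.float64(-178.6), np.float64(70.3))]
hood [ 495.3 -266.8   45.8]
rib -177.69732305250514 48.65289219491338
lug -179.9238900899654 51.16164434205759
[ 493.57242699 -265.02571746  230.23603583]
foot [529.   25.7 112. ] [(np.float64(96.4), np.float64(57.1)), (np.float64(5.3), np.float64(59.2))]
bands -39.6 [529.   24.3 125. ] 107.4
dots -84.7 [528.9  24.4 125. ] 108.1
```

```bash
python3 -m inch '[{"translation":[-0.0009,-0.0018,0.030],"twist":0,"hand":0.085},{"translation":[0,0,0.035],"twist":0,"hand":0.085},{"translation":[0,0,0.035],"twist":0,"hand":0.085},{"translation":[0,0,0.030],"twist":0,"hand":0.085},{"translation":[0,0,0.022],"twist":0,"hand":0.085}]' 80
python3 -m inch '[{"translation":[0,0,0.012],"twist":0,"hand":0.085},{"translation":[0,0,0.006],"twist":0,"hand":0.085},{"translation":[0,0,0],"twist":0,"hand":0.085},{"translation":[0,0,0],"twist":0,"hand":0.07},{"translation":[0,0,0],"twist":0,"hand":0.05}]'
python3 -m inch '[{"translation":[0,0,0],"twist":0,"hand":0.03},{"translation":[0,0,0],"twist":0,"hand":0.02},{"translation":[0,0,0],"twist":0,"hand":0.01},{"translation":[0,0,0],"twist":0,"hand":0.0},{"translation":[0,0,0],"twist":0,"hand":0.0}]'
python3 -m inch '[{"translation":[0,0,0],"twist":0,"hand":0.0},{"translation":[0,0,0],"twist":0,"hand":0.0},{"translation":[0,0,0],"twist":0,"hand":0.0},{"translation":[0,0,0],"twist":0,"hand":0.0},{"translation":[0,0,0],"twist":0,"hand":0.0}]'
python3 - <<'E'
from h import *
f=snap("wrist","w13")
s=manip.sense();print(s["tool_pos"],s["contact_force"],s["tcp_rot"][:,0],s["time_s"],s["width"])
E
```

```text
time_s: 13.98
tool_pos: [493.4, -266.2, 75.6]
tcp_rot: [[-0.999, -0.032, -0.002], [-0.032, 1.0, 0.001], [0.002, 0.001, -1.0]]
contact_force: [-0.1, 0.9, -0.1]
width: 85.2
time_s: 14.4
tool_pos: [495.6, -267.5, 61.7]
tcp_rot: [[-0.999, -0.032, 0.002], [-0.032, 0.999, -0.001], [-0.002, -0.001, -1.0]]
contact_force: [0.4, -0.1, -0.4]
width: 63.4
time_s: 14.82
tool_pos: [495.0, -267.3, 61.1]
tcp_rot: [[-0.999, -0.032, 0.001], [-0.032, 0.999, -0.001], [-0.001, -0.001, -1.0]]
contact_force: [-1.4, -0.3, 5.5]
width: 14.7
time_s: 15.23
tool_pos: [495.0, -267.3, 61.1]
tcp_rot: [[-0.999, -0.032, 0.001], [-0.032, 0.999, -0.001], [-0.001, -0.001, -1.0]]
contact_force: [-0.8, 0.9, 5.9]
width: 14.3
[ 494.96902177 -267.29048072   61.0667954 ] [-0.48425567 -0.13783775  6.05324714] [-0.99948046 -0.03221458 -0.00101482] 15.2833 14.728627630343311
```

View pics/w13.png

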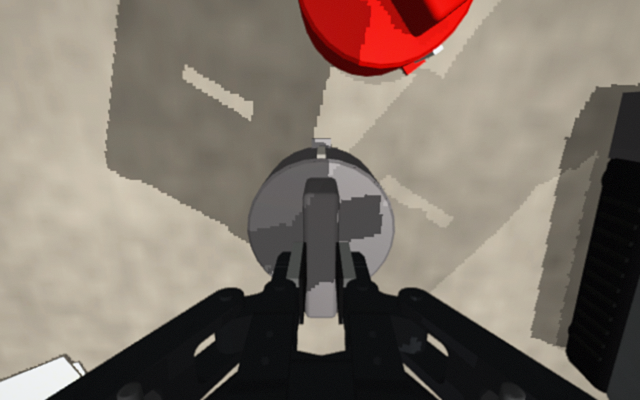

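The bar is gripped squarely (jaw reading 14.7, with the same roughly 3.6 mm under-reading as on the cup). I lift above the cup's rim height.

```bash
python3 -m inch '[{"translation":[0,0,-0.015],"twist":0,"hand":0.0},{"translation":[0,0,-0.030],"twist":0,"hand":0.0},{"translation":[0,0,-0.037],"twist":0,"hand":0.0},{"translation":[0,0,-0.037],"twist":0,"hand":0.0},{"translation":[0,0,-0.037],"twist":0,"hand":0.0}]'
python3 -m inch '[{"translation":[0,0,-0.025],"twist":0,"hand":0.0},{"translation":[0,0,-0.010],"twist":0,"hand":0.0},{"translation":[0,0,0],"twist":0,"hand":0.0},{"translation":[0,0,0],"twist":0,"hand":0.0},{"translation":[0,0,0],"twist":0,"hand":0.0}]'
python3 - <<'E'
from h import *
manip.grab_frame("side");f=snap("wrist","w14")
s=manip.sense();print(s["tool_pos"],s["contact_force"],s["tcp_rot"].round(4),s["time_s"],s["width"])
crop(f,230,110,180,220,2.7,"w14c")
E
```

```text
time_s: 15.7
tool_pos: [493.9, -266.4, 217.5]
tcp_rot: [[-0.999, -0.032, -0.001], [-0.032, 0.999, 0.001], [0.001, 0.001, -1.0]]
contact_force: [1.3, -0.1, -0.9]
width: 14.5
time_s: 16.12
tool_pos: [493.2, -266.1, 248.9]
tcp_rot: [[-0.999, -0.032, -0.003], [-0.032, 0.999, 0.002], [0.003, 0.002, -1.0]]
contact_force: [-0.6, -0.1, -1.8]
width: 14.3
[ 493.42447291 -266.19200729  248.84774309] [ 0.06727962  0.09726193 -2.54671631] [[-0.9995 -0.0322 -0.0036]
 [-0.0322  0.9995  0.002 ]
 [ 0.0035  0.0022 -1.    ]] 16.2167 14.793149515928098
```

View pics/w14c.png

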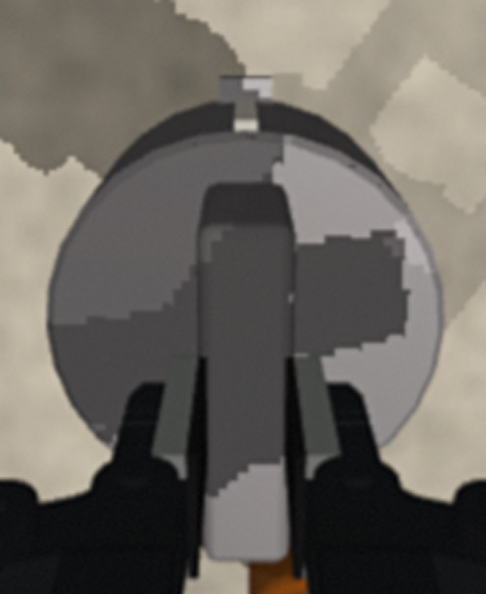

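```bash
cat > lidfit.py <<'E'
from h import *
from scipy.optimize import least_squares
W=load("w14")
m=lambda p,z:atz(W,cp(p,230,110,2.7),z)
zb=187.7
P=np.array([m(p,zb+54)[:2] for p in [(48,320),(441,290),(85,215),(400,200),(150,155),(345,155),(80,415),(420,395),(245,131)]])
s=least_squares(lambda c:np.hypot(*(P-c[:2]).T)-c[2],[495,-265,46]);print("hood",s.x.round(1),s.fun.round(1))
q=[m(p,zb+90) for p in [(200,226),(293,226),(286,560),(203,558)]]
print("bar",np.mean(q,0).round(1),[(np.degrees(np.arctan2(d[1],d[0])).round(1),np.linalg.norm(d).round(1)) for d in (q[1]-q[0],q[2]-q[1],q[3]-q[2],q[0]-q[3])])
r=m((246,82),zb+3)[:2]-s.x[:2]; print("lug",np.degrees(np.arctan2(r[1],r[0])),np.hypot(*r))
r=m((246,126),zb+54)[:2]-s.x[:2]; print("rib",np.degrees(np.arctan2(r[1],r[0])),np.hypot(*r))
E
python3 lidfit.py; python3 -c "
from h import *
s=manip.sense();print(s['tool_pos'])"
```

```text
hood [ 491.7 -266.    45.2] [ 0.2  0.1 -0.8  0.1 -0.   0.3  0.4 -0.4  0.2]
bar [ 491.9 -266.1  277.7] [(np.float64(91.8), np.float64(16.4)), (np.float64(1.7), np.float64(69.9)), (np.float64(-89.8), np.float64(16.7)), (np.float64(-178.6), np.float64(69.4))]
lug -178.31234393111234 50.22689103459696
rib -178.19719663570572 46.44493933581294
[ 493.42447291 -266.19200729  248.84774309]
```

```bash
python3 -m inch '[{"translation":[-0.004,0.020,0],"twist":0,"hand":0.0},{"translation":[-0.006,0.037,0],"twist":0,"hand":0.0},{"translation":[-0.006,0.039,0],"twist":0,"hand":0.0},{"translation":[-0.006,0.039,0],"twist":0,"hand":0.0},{"translation":[-0.006,0.039,0],"twist":0,"hand":0.0}]'
python3 -m inch '[{"translation":[-0.006,0.039,0],"twist":0,"hand":0.0},{"translation":[-0.006,0.037,0],"twist":0,"hand":0.0},{"translation":[-0.0054,0.0275,0],"twist":0,"hand":0.0},{"translation":[0,0.012,0],"twist":-0.027,"hand":0.0},{"translation":[0,0,0],"twist":-0.030,"hand":0.0}]'
python3 -m inch '[{"translation":[0,0,0],"twist":0,"hand":0.0},{"translation":[0,0,0],"twist":0,"hand":0.0},{"translation":[0,0,0],"twist":0,"hand":0.0},{"translation":[0,0,0],"twist":0,"hand":0.0},{"translation":[0,0,0],"twist":0,"hand":0.0}]'
python3 - <<'E'
from h import *
manip.grab_frame("side");f=snap("wrist","w15");S=snap("scene","scene15");D=snap("side","side15")
s=manip.sense();print(s["tool_pos"],s["contact_force"],s["tcp_rot"].round(4),s["time_s"],s["width"])
a=cv2.resize(S["img"][100:240,230:350],(343,400),interpolation=cv2.INTER_CUBIC);b=cv2.resize(D["img"][140:280,260:380],(343,400),interpolation=cv2.INTER_CUBIC)
cv2.imwrite("pics/c15.png",np.hstack([a,b]))
E
```

```text
time_s: 16.63
tool_pos: [516.1, -90.4, 249.6]
tcp_rot: [[-1.0, -0.031, -0.003], [-0.031, 1.0, 0.001], [0.003, 0.001, -1.0]]
contact_force: [0.8, 0.3, -1.6]
width: 14.5
time_s: 17.05
tool_pos: [529.9, 26.5, 249.8]
tcp_rot: [[-0.996, -0.094, -0.003], [-0.094, 0.996, 0.0], [0.003, 0.001, -1.0]]
contact_force: [0.3, 0.0, -1.7]
width: 14.8
time_s: 17.47
tool_pos: [530.5, 23.2, 251.1]
tcp_rot: [[-0.996, -0.088, -0.0], [-0.088, 0.996, -0.0], [0.0, -0.0, -1.0]]
contact_force: [0.4, 1.3, -0.9]
width: 14.5
[530.59325554  23.70061801 251.26733179] [-0.89525209 -0.13390909 -1.99224458] [[-9.961e-01 -8.850e-02  1.000e-04]
 [-8.850e-02  9.961e-01  0.000e+00]
 [-1.000e-04 -0.000e+00 -1.000e+00]] 17.6667 14.742795128859175
```

View pics/c15.png

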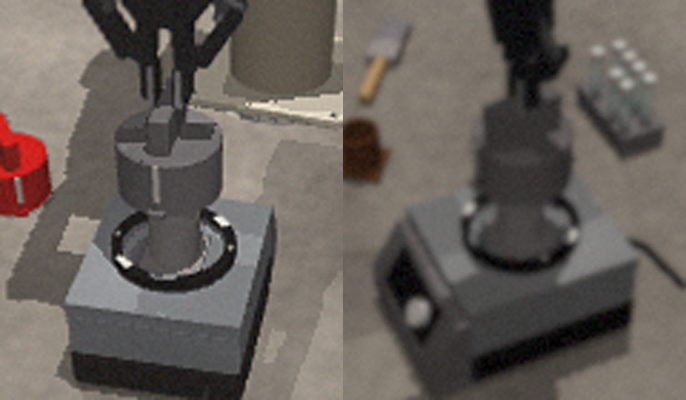

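View pics/w15.png

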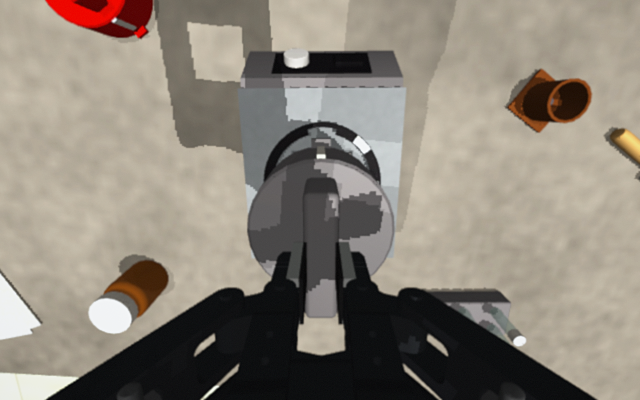

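Run:
```python
from h import *
f=load("w15");crop(f,235,110,170,170,3.5,"w15c")
```

```text
(no output)
```

View pics/w15c.png

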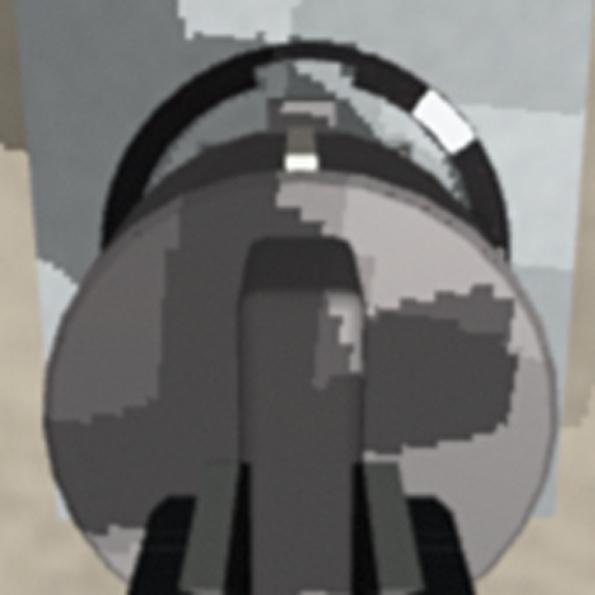

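Run:
```python
from h import *
from scipy.optimize import least_squares
W=load("w15")
m=lambda p,z:atz(W,cp(p,235,110,3.5),z)
zb=251.2-61.1
P=np.array([m(p,zb+54)[:2] for p in [(45,410),(557,400),(85,290),(510,270),(170,202),(430,200),(100,565),(515,530),(300,171)]])
s=least_squares(lambda c:np.hypot(*(P-c[:2]).T)-c[2],[529,25,46]);print("hood",s.x.round(1),s.fun.round(1))
r=m((308,112),zb+3)[:2]-s.x[:2]; print("lug",np.degrees(np.arctan2(r[1],r[0])),np.hypot(*r),m((308,112),zb+3))
P=np.array([m(p,124)[:2] for p in [(103,230),(512,230),(305,40),(205,72),(410,72),(140,140),(470,140)]])
s=least_squares(lambda c:np.hypot(*(P-c[:2]).T)-58.5,[529,25]);print("collar",s.x.round(1),s.fun.round(1))
a=m((250,77),124)[:2]-s.x[:2];b=m((360,77),124)[:2]-s.x[:2];print("slot edges",[np.degrees(np.arctan2(v[1],v[0])) for v in (a,b)])
b=m((444,121),125)[:2];print("band",b,np.degrees(np.arctan2(b[1]-24.5,b[0]-529)),np.hypot(b[0]-529,b[1]-24.5))
print(manip.sense()["tool_pos"])
```

```text
hood [529.4  23.2  45.5] [-0.3  0.1 -1.1  0.2  0.2  0.6  1.1 -0.9  0. ]
lug -176.83701998398865 49.236006400065456 [480.19723015  20.4559306  193.1       ]
collar [529.1  24.8] [-0.2  0.3  1.7  0.2  0.4 -1.6 -2.3]
slot edges [np.float64(-157.95269107888043), np.float64(169.08732812351911)]
band [487.19909315  58.89539778] 140.55113483107797 54.13279229971455
[530.59325554  23.70061801 251.26733179]
```

```bash
python3 -m inch '[{"translation":[0.0003,0.0012,0.010],"twist":0,"hand":0.0},{"translation":[0,0,0.018],"twist":0,"hand":0.0},{"translation":[0,0,0.018],"twist":0,"hand":0.0},{"translation":[0,0,0.010],"twist":0,"hand":0.0},{"translation":[0,0,0.004],"twist":0,"hand":0.0}]'
python3 -m inch '[{"translation":[0,0,0],"twist":0,"hand":0.0},{"translation":[0,0,0],"twist":0,"hand":0.0},{"translation":[0,0,0],"twist":0,"hand":0.0},{"translation":[0,0,0],"twist":0,"hand":0.0},{"translation":[0,0,0],"twist":0,"hand":0.0}]'
python3 - <<'E'
from h import *
f=snap("wrist","w16");S=snap("scene","scene16");
s=manip.sense();print(s["tool_pos"],s["contact_force"],s["time_s"])
a=cv2.resize(S["img"][110:240,230:350],(370,400),interpolation=cv2.INTER_CUBIC);b=cv2.resize(f["img"][60:190,255:385],(400,400),interpolation=cv2.INTER_CUBIC)
cv2.imwrite("pics/c16.png",np.hstack([a,b]))
E
```

```text
time_s: 18.08
tool_pos: [528.8, 25.2, 189.1]
tcp_rot: [[-0.996, -0.089, -0.003], [-0.089, 0.996, -0.0], [0.003, 0.0, -1.0]]
contact_force: [0.5, 0.3, -2.7]
width: 14.5
time_s: 18.5
tool_pos: [530.7, 25.2, 192.0]
tcp_rot: [[-0.996, -0.089, 0.001], [-0.089, 0.996, 0.0], [-0.001, -0.0, -1.0]]
contact_force: [0.1, 0.1, -2.3]
width: 14.8
[530.48241435  25.15752763 191.73683015] [-0.41781489  0.4277763  -1.35988179] 18.6
```

View pics/c16.png

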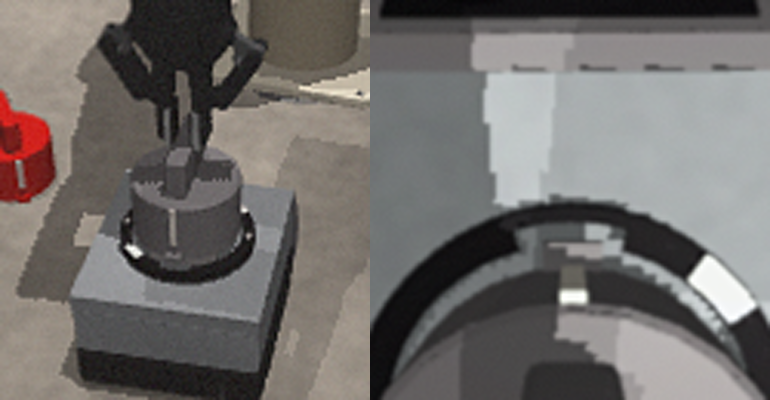

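The lug is centred over its slot in the wrist crop. I lower gently.

```bash
python3 -m inch '[{"translation":[0,0,0.002],"twist":0,"hand":0.0},{"translation":[0,0,0.003],"twist":0,"hand":0.0},{"translation":[0,0,0.003],"twist":0,"hand":0.0},{"translation":[0,0,0.002],"twist":0,"hand":0.0},{"translation":[0,0,0],"twist":0,"hand":0.0}]'
python3 -m inch '[{"translation":[0,0,0.002],"twist":0,"hand":0.0},{"translation":[0,0,0.002],"twist":0,"hand":0.0},{"translation":[0,0,0.001],"twist":0,"hand":0.0},{"translation":[0,0,0],"twist":0,"hand":0.0},{"translation":[0,0,0],"twist":0,"hand":0.0}]'
```

```text
time_s: 19.02
tool_pos: [529.7, 25.1, 180.5]
tcp_rot: [[-0.996, -0.089, -0.001], [-0.089, 0.996, -0.0], [0.001, 0.0, -1.0]]
contact_force: [-0.6, 0.2, -1.7]
width: 15.0
time_s: 19.43
tool_pos: [530.1, 25.2, 176.1]
tcp_rot: [[-0.996, -0.089, -0.0], [-0.089, 0.996, 0.0], [0.0, 0.0, -1.0]]
contact_force: [-0.1, 0.4, -1.3]
width: 14.7
```

No contact so far and the lugs are below the collar top. Continuing to the deck (expected at 173.1).

```bash
python3 -m inch '[{"translation":[0,0,0.001],"twist":0,"hand":0.0},{"translation":[0,0,0.001],"twist":0,"hand":0.0},{"translation":[0,0,0.001],"twist":0,"hand":0.0},{"translation":[0,0,0.001],"twist":0,"hand":0.0},{"translation":[0,0,0],"twist":0,"hand":0.0}]'
python3 - <<'E'
from h import *
f=snap("wrist","w17");S=snap("scene","scene17");D=snap("side","side17")
s=manip.sense();print(s["tool_pos"],s["contact_force"],s["wrist_torque"],s["time_s"])
a=cv2.resize(S["img"][110:240,230:350],(370,400),interpolation=cv2.INTER_CUBIC);b=cv2.resize(f["img"][60:190,255:385],(400,400),interpolation=cv2.INTER_CUBIC)
cv2.imwrite("pics/c17.png",np.hstack([a,b]))
E
```

```text
time_s: 19.85
tool_pos: [530.3, 24.9, 173.1]
tcp_rot: [[-0.996, -0.089, 0.0], [-0.089, 0.996, -0.0], [-0.0, -0.0, -1.0]]
contact_force: [-4.1, -1.7, 7.2]
width: 14.5
[530.26746739  24.91142543 173.08744263] [-2.79134439 -2.10415336  7.00242518] [-0.20652263  0.53726566 -0.00470479] 20.0
```

View pics/c17.png

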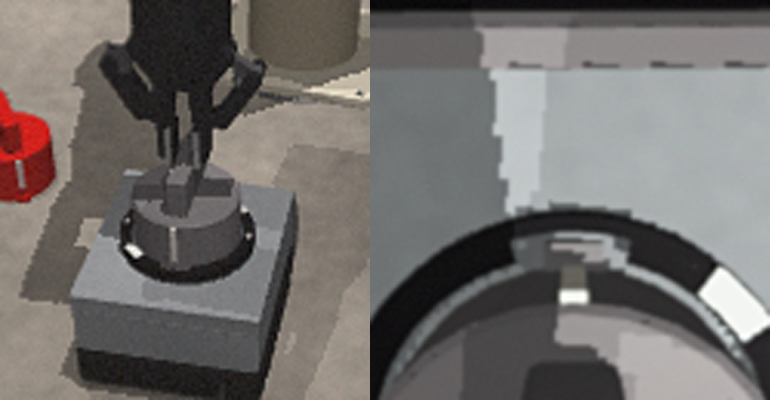

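The lid is home at exactly the expected 173.1, with about 9 N of contact. Now I twist clockwise (+ about tool z), first part.

```bash
python3 -m inch '[{"translation":[0,0,0],"twist":0.04,"hand":0.0},{"translation":[0,0,0],"twist":0.06,"hand":0.0},{"translation":[0,0,0],"twist":0.06,"hand":0.0},{"translation":[0,0,0],"twist":0.06,"hand":0.0},{"translation":[0,0,0],"twist":0.06,"hand":0.0}]' 100
python3 -c "
from h import *
s=manip.sense();print(s['contact_force'],s['wrist_torque'])"
python3 -m inch '[{"translation":[0,0,0],"twist":0.06,"hand":0.0},{"translation":[0,0,0],"twist":0.06,"hand":0.0},{"translation":[0,0,0],"twist":0.06,"hand":0.0},{"translation":[0,0,0],"twist":0.06,"hand":0.0},{"translation":[0,0,0],"twist":0.06,"hand":0.0}]'
python3 -c "
from h import *
s=manip.sense();print(s['contact_force'],s['wrist_torque'])"
```

```text
time_s: 20.42
tool_pos: [531.0, 24.9, 173.2]
tcp_rot: [[-0.981, 0.192, 0.002], [0.192, 0.981, -0.001], [-0.002, -0.0, -1.0]]
contact_force: [-0.9, -2.2, 5.1]
width: 13.3
[-0.90389858 -2.18643198  5.11745107] [-0.32235124  0.14681122  0.27419342]
time_s: 20.83
tool_pos: [530.8, 24.7, 173.2]
tcp_rot: [[-0.881, 0.473, 0.002], [0.473, 0.881, -0.001], [-0.002, -0.0, -1.0]]
contact_force: [-1.8, -3.1, 5.6]
width: 13.9
[-1.77682204 -3.08520756  5.58010177] [-0.40721402  0.26327355  0.31964278]
```

```bash
python3 -m inch '[{"translation":[0,0,0],"twist":0.06,"hand":0.0},{"translation":[0,0,0],"twist":0.06,"hand":0.0},{"translation":[0,0,0],"twist":0.05,"hand":0.0},{"translation":[0,0,0],"twist":0.03,"hand":0.0},{"translation":[0,0,0],"twist":0.0,"hand":0.0}]'
python3 - <<'E'
from h import *
f=snap("wrist","w18");S=snap("scene","scene18");D=snap("side","side18")
s=manip.sense();print(s["tool_pos"],s["contact_force"],s["wrist_torque"],s["time_s"],s["tcp_rot"].round(3)[:,0])
print(np.degrees(np.arctan2(s["tcp_rot"][1,0],s["tcp_rot"][0,0])))
a=cv2.resize(S["img"][120:240,230:350],(400,400),interpolation=cv2.INTER_CUBIC);b=cv2.resize(f["img"][60:210,245:395],(400,400),interpolation=cv2.INTER_CUBIC)
cv2.imwrite("pics/c18.png",np.hstack([a,b]))
E
```

```text
time_s: 21.25
tool_pos: [530.6, 24.7, 173.2]
tcp_rot: [[-0.77, 0.638, 0.001], [0.638, 0.77, -0.001], [-0.001, -0.0, -1.0]]
contact_force: [-2.0, -2.6, 6.4]
width: 13.6
[530.59084133  24.66330043 173.18003244] [-2.53750075 -2.59554015  7.72839567] [-0.37668668  0.36075911  0.19589683] 21.4 [-0.771  0.637 -0.001]
140.45380540688382
```

View pics/c18.png

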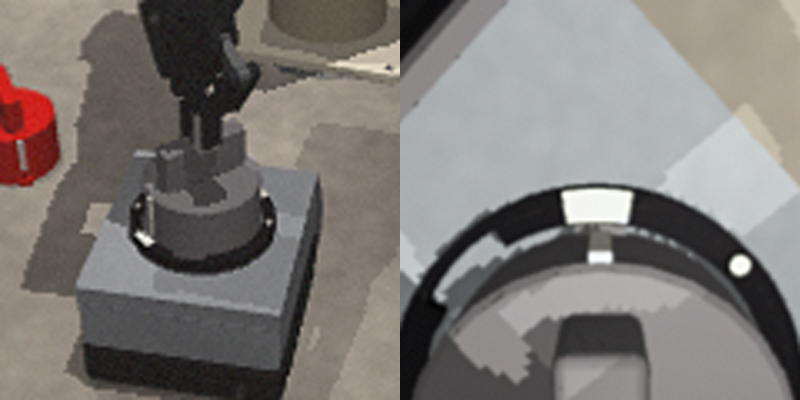

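The pointer rib stands at the middle of the white pulse band (wrist crop 600,255 against the band at 597,205), and the wrist moment is about 0.2 N m. Now I hold for more than 2 s.

```bash
for i in 1 2 3 4 5 6 7 8; do python3 -m inch '[{"translation":[0,0,0],"twist":0,"hand":0.0},{"translation":[0,0,0],"twist":0,"hand":0.0},{"translation":[0,0,0],"twist":0,"hand":0.0},{"translation":[0,0,0],"twist":0,"hand":0.0},{"translation":[0,0,0],"twist":0,"hand":0.0}]' | tr '\n' ' '; echo; done
python3 - <<'E'
from h import *
f=snap("wrist","w19");S=snap("scene","scene19");D=snap("side","side19")
s=manip.sense();print(s["tool_pos"],s["contact_force"],s["wrist_torque"],s["time_s"])
print(np.degrees(np.arctan2(s["tcp_rot"][1,0],s["tcp_rot"][0,0])))
b=f["img"];cv2.imwrite("pics/c19.png",np.hstack([cv2.resize(S["img"][120:240,230:350],(400,400),interpolation=cv2.INTER_CUBIC),cv2.resize(f["img"][60:210,245:395],(400,400),interpolation=cv2.INTER_CUBIC)]))
W=f
# rib / lug angle check
E
```

```text
time_s: 21.82 tool_pos: [530.6, 24.6, 173.2] tcp_rot: [[-0.771, 0.637, 0.001], [0.637, 0.771, -0.001], [-0.001, 0.0, -1.0]] contact_force: [-2.8, -2.2, 7.1] width: 14.2 
time_s: 22.23 tool_pos: [530.6, 24.7, 173.2] tcp_rot: [[-0.771, 0.637, 0.001], [0.637, 0.771, -0.001], [-0.001, -0.0, -1.0]] contact_force: [-2.4, -2.3, 6.7] width: 13.7 
time_s: 22.65 tool_pos: [530.6, 24.7, 173.2] tcp_rot: [[-0.771, 0.637, 0.001], [0.637, 0.771, -0.001], [-0.001, 0.0, -1.0]] contact_force: [-3.0, -2.6, 8.1] width: 13.8 
time_s: 23.07 tool_pos: [530.6, 24.7, 173.2] tcp_rot: [[-0.771, 0.637, 0.001], [0.637, 0.771, -0.001], [-0.001, 0.0, -1.0]] contact_force: [-2.3, -2.6, 7.5] width: 13.8 
time_s: 23.48 tool_pos: [530.6, 24.7, 173.2] tcp_rot: [[-0.771, 0.637, 0.001], [0.637, 0.771, -0.001], [-0.001, 0.0, -1.0]] contact_force: [-2.4, -2.3, 6.8] width: 14.0 
time_s: 23.9 tool_pos: [530.6, 24.7, 173.2] tcp_rot: [[-0.771, 0.637, 0.001], [0.637, 0.771, -0.001], [-0.001, 0.0, -1.0]] contact_force: [-3.0, -3.7, 6.8] width: 13.9 
time_s: 24.32 tool_pos: [530.6, 24.7, 173.2] tcp_rot: [[-0.771, 0.637, 0.001], [0.637, 0.771, -0.001], [-0.001, -0.0, -1.0]] contact_force: [-2.1, -2.6, 7.1] width: 13.7 
time_s: 24.73 tool_pos: [530.6, 24.7, 173.2] tcp_rot: [[-0.771, 0.637, 0.001], [0.637, 0.771, -0.001], [-0.001, 0.0, -1.0]] contact_force: [-2.6, -3.3, 6.5] width: 13.8 
[530.58847702  24.65068417 173.16323169] [-2.57005531 -2.65860078  6.64500792] [-0.45516239  0.36349653  0.21236178] 24.8833
140.45433781953147
```

View pics/c19.png

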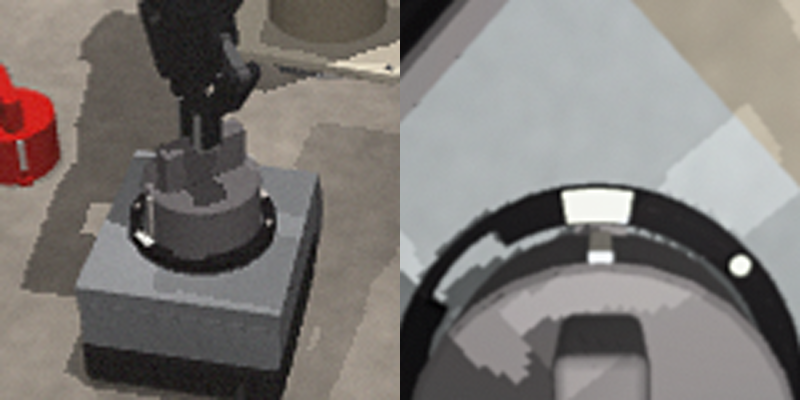

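View pics/scene19.png

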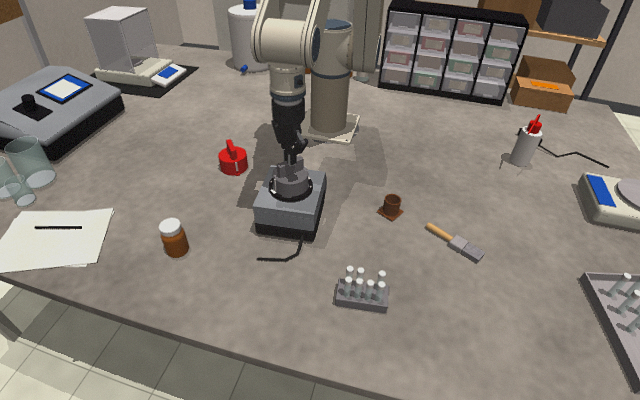

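The hold lasted about 3.5 s at mid-band with no drift. The jar (174,238), rack (362,290) and brush (455,242) are where they were. I hand in.

```bash
python3 -c "
from cell import manip
print(manip.close_job())"
```

```text
the job is handed in; nothing more can be done
None
```

The cup is seated in the mill, and I handed in at about 25 s with the arm still holding the lid at the pulse position.

**Cup:** The bare steel cup went into the pocket at the expected height. A wrist picture after release showed its foot flush and square.

**Lid:** The grey lid went down through the slots and touched the deck at exactly the expected height. I twisted it about 44.6° clockwise and held it for about 3.5 s. Before hand-in the pointer rib stood at the middle of the white band. The wrist moment read about 0.21 N m, a bit above the spring's 0.16 as you would expect with friction, and nothing drifted.

**Bystanders:** The jar, rack and brush look unmoved in the last scene picture.

**Disagreements along the way:**
- My first wrist measurements mixed pixels with a later pose, which put them 2–6 mm off. I redid them once the arm had settled.
- Separate estimates of the mill's centre spread by about 2 mm.
- The jaw opening read about 4 mm less than the real widths of both parts.
- The ring angle could not be read directly. I inferred it from the tool's yaw and the rib against the band.

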